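# Dry-assemble a laminated scrub plane in the glue press

## Task

Dry-assemble the laminated scrub plane on its side in the two-stud press, lengthwise and centred on the raised platen: one cheek, on it the heel and toe blocks with their square ends flush with the cheek's ends, soles on the same side and ramps facing so that the mouth stays open, then the other cheek flush on top. Last lower the press bar over both studs until it lies flat on the upper cheek (the wing nuts come later). Either cheek may go below and the heel may be at either end, but do not disturb the marking gauge or the chisel.

Things in the scene. Friction and masses are not known exactly. Their poses are not given: they have to be found in the camera images.
- press: Fixed glue press: plywood bed 270x92x18 mm, on it a raised platen 144x44 mm (x, y), top at z = 30, and two upright steel studs, 12 mm thick with tapered tips, at x = -115 and +115, y = 0, up to z = 150 (foot nuts 21 mm across, to z = 30). Origin: centre of underside, on the table; x along the bed, z up. Stack in z: cheek 30-44, blocks 44-82, cheek 82-96, bar 96-124; either way round along x.
- cheek_a: Plane cheek: plain flat light-wood board 150x52x14 mm, 80 g, lying flat. Origin: centre of its underside; x along the 150 mm length, y across the 52 mm width (grasp across this), z up. The two cheeks are exactly alike and may change roles.
- cheek_b: The other plane cheek, exactly like cheek_a: 150x52x14 mm, origin at the centre of its underside, x along its length, z up.
- heel_block: Heel block: the longer of two light-wood blocks with one slanted end (ramp); 38 mm high, 90 g, from above a trapezoid 52 mm wide. x from square end to ramp, y from sole to top face, z up. Square end x = -30 mm; sole y = -26, x -30 to 53; top face y = 26, x -30 to 9. Origin: underside, mid-width; grasp there across y. With its end flush, the origin is 45 mm from the cheek's middle.
- toe_block: Toe block: the shorter block with one ramp; 38 mm high, 60 g, from above a trapezoid 52 mm wide. x from ramp to square end, y from sole to top face, z up. Square end x = 20 mm; sole y = -26, x -33 to 20; top face y = 26, x -9 to 20. Origin: underside, mid-width; grasp there across y. Flush, it is 55 mm from the cheek's middle, 100 mm along x from the heel's origin; mouth 14 mm.
- press_bar: Press bar: wooden bar 270x52x28 mm, 250 g, lying flat, with an upright through slot near each end, 26 mm long (x) by 20 mm wide (y), centred at x = -115 and +115 mm, which pass over the studs. Origin: centre of its underside; x along its length, y across its 52 mm width (grasp across this at the middle), z up. The same either way round.
- marking_gauge: Bystander: wooden marking gauge, 190 x 81 x 48 mm, lying on the table at the near right of the work. Origin at the centre of its underside, x along its stem. To its right, along x, the parked rip fence (not needed): a rail 61 mm high on the saw table, left face between y = -0.43 and -0.45 m.
- chisel: Bystander: bevel chisel with turned handle, 285 x 28 x 29 mm, lying along the left edge of the table. Origin at the middle of its length on its underside, x along it towards the edge.

How it is judged:
By the outcome, as a careful person would: the job done as asked, in the order asked, and still so for the second after the job is handed in, with the robot touching nothing.
It also fails if it takes over 125 s, if anything falls off the work surface, if the arm or the gripper's body presses on something with over 40 N, if the wrist force passes 120 N, or if a joint passes its speed limit or range.

## Robot

A 6-joint arm with a two-finger parallel gripper is mounted at the origin on the work surface; the furniture and walls round the work are solid. World frame = base frame: x ahead of the robot, y to its left, z up, the work surface at z = 0. Lengths are in m, angles in rad, forces in N, time in s.
With the tool pointing down it reaches from about 0.35 to 1 m from the base axis. Payload 7.1 kg.
Tool frame: the origin (TCP) lies at the very end of the fingers, on their centre line; the grasp point (between the pads) lies 19 mm behind it; z points along the fingers, y is the line along which they close (so a half turn about z gives the same grasp; the last joint's range is limited). The gripper opens to 85 mm and grips with 20 to 120 N. Pads are 22 mm wide; open, the fingers measure 114 mm over their backs; the gripper's body (76 mm by 85 mm) begins 54 mm behind the grasp point. The pads swing forward as they close: fully open they stand 13 mm farther back than shut.
Start: joints at [1.233, 0.423, 1.63, -0, 1.089, -0.019], TCP at [0.196, 0.594, 0.231] pointing down, gripper open.
Joint ranges: [-3, 3], [-0.9, 2.11], [0.09, 2.58], [-1.31, 4.45], [0.11, 2.69], [-2.54, 2.54]. Speed limits (rad/s): [2.39, 2.39, 3.01, 3.14, 3.14, 3.14].

## Interface

Orientations are given as a unit quaternion [x, y, z, w].
In Python, from station import r gives the robot as it stands. The module is installed in compiled form; this text tells all that it offers.
- The arm moves only by the tool send_rows, never from a script. Its argument "series" is a list of rows, each a list of 3 entries, a list of its own where there are three numbers: the opening, from -1 (shut) to 1 (fully open), then the shift along the tool's x, y, z scaled (see below), then the turn about the tool's z scaled (see below). A call has 1 to 5 rows; each row shifts and turns the commanded pose from where the row before left it, along the tool's axes as they then stand; what a row does not reach is not made up. The controller multiplies each number of a shift by 0.03 m and each number of a turn by 10 degrees. A row lasts 1/8 s, in which the tool goes at most 62.5 mm and 10.7 degrees, less where a joint would pass 70% of its speed; a pose out of reach is approached as far as the arm can. A call with a number of a shift or a turn outside -1 to 1 is refused whole. A call with a gripper value outside its range is refused whole. The fingers move at their own pace and stop on an object; "force" is the grip in N (left out, the last holds). Time passes only in rows, so rows that do not move let the fingers close. It gives the time, the measured TCP pose, the force, the opening and the grip force at its end, in the units of the state.
- r.sense(): the state, without advancing time (a new reading comes with each control period).
- r.get_image(name): name is "scene" or "top" or "wrist"; returns a dict with "color" (384x512x3 uint8, red, green, blue), "vfov" (degrees; the focal length in pixels is half the picture's height over the tangent of half this angle, whatever the lens; pixels are square), "cx", "cy" (the principal point, pixels), "R" (3x3) and "t" (3): a world point X has camera coordinates R X + t. Camera axes: x right, y down, z forward; pixel columns grow to the right and rows downward; lengths in m; the calibration is good to about 2 mm. A picture is of the moment at which its call begins. There is no depth.
- r.finish_job(): hands the job in; it is judged then, once.
The state is a dict: "t": time; "joint_positions": joint angles; "qvel": joint speeds; "effort": joint torques, N m; "eef_pos": TCP position; "ee_rot": TCP orientation; "force": force on the tool from outside, world axes, zero at the start; "wrist_torque": the same for the moment, N m; "finger_gap": opening from 0.0 (shut) to 1.0 (fully open); "gripper_force": force on a finger pad.
Only numpy, scipy, OpenCV 4.12 (cv2) and the standard library are available. Lean on these libraries where they do the work, as an engineer would, in place of code of your own. Each camera call takes 0.05 s, during which the arm holds its last target. There are 200 camera calls.

## Working session

There is one attempt and no reset: what is moved stays moved. The work goes in short steps, Python scripts to look and compute and a tool call to move; the robot and the scene stay as the last step left them, time stands still between calls to the robot, and variables do not carry over. Pictures are saved under pics/ and viewed, at most 14 in all, crops included, and the job is handed in when it is done.

Besides the shell and the picture viewer there is one more tool, called after "Request:" as a command line: name --argument value ..., lists and objects as JSON in quotes. send_rows: Moves the arm, as the interface text tells. Its arguments: {"type":"object","properties":{"series":{"type":"array","items":{"type":"array"}},"force":{"type":"number"}},"required":["series"]}

```bash
mkdir -p pics; python3 - <<'E'
from station import r
import cv2,numpy as np,pickle
d={}
for n in("scene","top","wrist"):
    g=r.get_image(n); d[n]=g; cv2.imwrite(f"pics/{n}0.png",g["color"][:,:,::-1])
    print(n,g["vfov"],g["cx"],g["cy"],np.round(-g["R"].T@g["t"],3),np.round(g["R"],3).tolist(),[k for k in g])
pickle.dump(d,open("v0.pkl","wb"))
print(r.sense())
E
```

```text
scene 53.69097240684639 255.52493242460167 194.11811878147188 [ 0.036 -0.95   0.501] [[0.904, -0.427, -0.011], [-0.192, -0.385, -0.903], [0.381, 0.818, -0.43]] ['color', 'vfov', 'cx', 'cy', 'R', 't']
top 50.739551421614784 253.8725773708993 187.019790472076 [ 0.374 -0.066  1.217] [[0.018, -1.0, 0.02], [-0.997, -0.019, -0.079], [0.079, -0.019, -0.997]] ['color', 'vfov', 'cx', 'cy', 'R', 't']
wrist 67.67122865303018 261.35748266850914 193.43503296901235 [0.123 0.617 0.373] [[0.313, 0.95, -0.002], [0.906, -0.298, 0.302], [0.286, -0.096, -0.953]] ['color', 'vfov', 'cx', 'cy', 'R', 't']
{'t': 0.15, 'joint_positions': array([ 1.23301798e+00,  4.23701790e-01,  1.63050617e+00, -7.59480262e-06,
        1.08863914e+00, -1.90296685e-02]), 'qvel': array([ 0.00119325, -0.00073661, -0.00296574, -0.0003297 ,  0.00054569,
        0.000165  ]), 'effort': array([-9.93572712e-05, -5.57772589e+01, -2.82016718e+01,  3.10551764e-05,
        4.82258300e-03,  4.78330335e-06]), 'eef_pos': array([0.19571171, 0.59310655, 0.23070474]), 'ee_rot': array([ 1.58698732e-01,  9.87326855e-01, -6.17866567e-04, -1.07996795e-04]), 'force': array([-0.47285131,  0.24101186,  0.14109536]), 'wrist_torque': array([-0.00875705,  0.01474967,  0.02359811]), 'gripper_force': 0.0, 'finger_gap': 0.9995255250909141}
```

View pics/scene0.png

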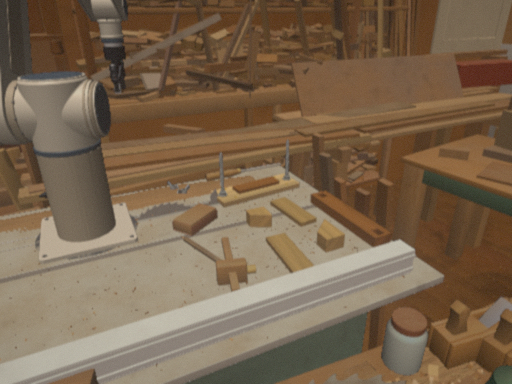

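View pics/top0.png

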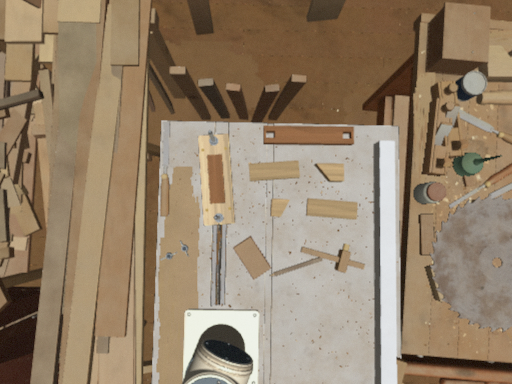

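The scene view shows the press at about (255,190), with pieces to its right and the rail along the near edge. In the top view:
- press (216,180), bar (308,135)
- cheeks (274,170) and (332,209)
- slanted blocks (330,172) and (279,207)
- chisel (165,195), gauge (325,260), and a loose brown block (252,257)

Next I'll enlarge the top view.

```bash
cat > h.py <<'E'
import numpy as np,cv2
from scipy.spatial.transform import Rotation as Ro
def f(g): return g["color"].shape[0]/2/np.tan(np.radians(g["vfov"]/2))
def ray(g,uv):
    d=g["R"].T@np.array([(uv[0]-g["cx"])/f(g),(uv[1]-g["cy"])/f(g),1.]); return -g["R"].T@g["t"],d
def onz(g,uv,z):
    c,d=ray(g,uv); return (c+d*(z-c[2])/d[2])
def tri(obs):
    A=np.zeros((3,3));b=np.zeros(3);L=[]
    for g,uv in obs:
        c,d=ray(g,uv);d=d/np.linalg.norm(d);P=np.eye(3)-np.outer(d,d);A+=P;b+=P@c;L.append((c,P))
    X=np.linalg.solve(A,b); return X,[np.linalg.norm(P@(X-c))for c,P in L]
def proj(g,X):
    p=(g["R"]@np.atleast_2d(X).T).T+g["t"]; return p[:,:2]/p[:,2:]*f(g)+[g["cx"],g["cy"]]
def plan(s,xyz,yaw):
    """move units to put TCP at xyz, tool x axis... yaw = world angle of tool y (closing) axis; returns shift units & turn units"""
    R=Ro.from_quat(s["ee_rot"]); m=R.as_matrix(); y=m[:,1]
    a=np.arctan2(y[1],y[0]); da=(yaw-a+np.pi/2)%np.pi-np.pi/2
    d=m.T@(np.array(xyz)-s["eef_pos"])
    return np.round(d/.03,3),round(-np.degrees(da)/10,3)
E
python3 - <<'E'
import pickle,cv2
d=pickle.load(open("v0.pkl","rb"))
c=d["top"]["color"][115:285,155:382,::-1]
cv2.imwrite("pics/topc.png",cv2.resize(c,(794,595),interpolation=cv2.INTER_CUBIC))
c=d["scene"]["color"][130:300,165:392,::-1]
cv2.imwrite("pics/scenec.png",cv2.resize(c,(794,595),interpolation=cv2.INTER_CUBIC))
E
```

```text
(no output)
```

View pics/topc.png

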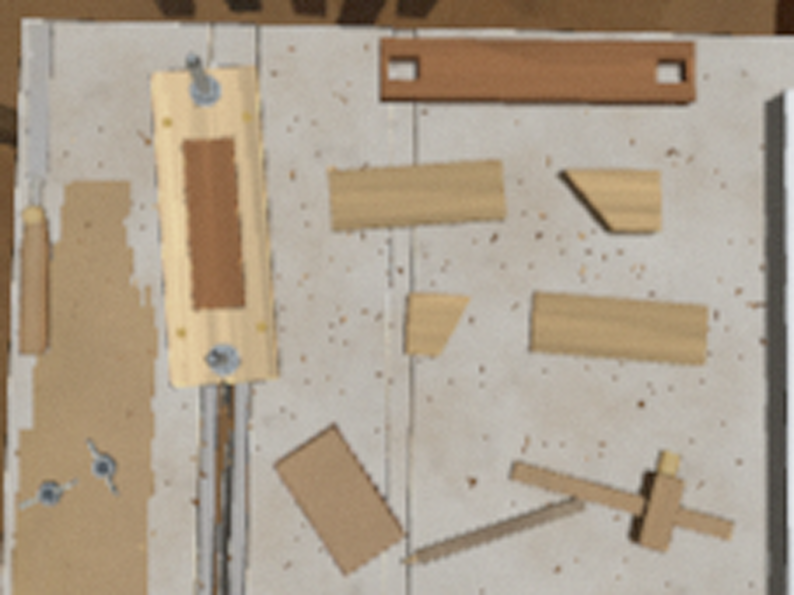

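View pics/scenec.png

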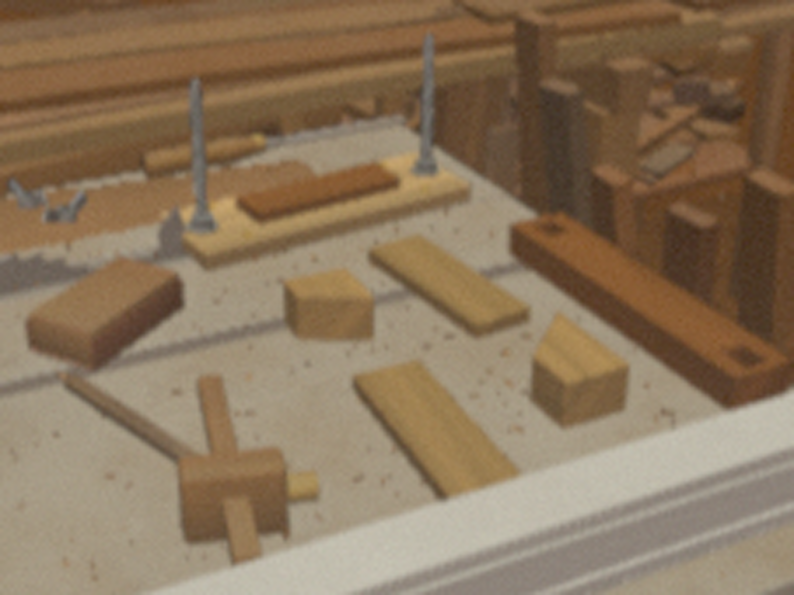

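The crops (3.5x) show these features:
- Bar corners at about (380,37) to (693,102).
- One cheek at (330,169) to (506,219), the other at (531,291) to (706,364).
- Heel: sole on the far side, tip (562,170), square end u=661.
- Toe: sole on the far side, square end u=407.
- Platen corners (183,142), (235,138), (245,305), (193,310).

Now the poses.

```bash
cat >> h.py <<'E'
def fit(M,W):
    """2D rigid fit model->world, returns x,y,yaw,residual"""
    M=np.array(M,float);W=np.array(W)[:,:2];m=M.mean(0);w=W.mean(0);a=M-m;b=W-w
    th=np.arctan2((a[:,0]*b[:,1]-a[:,1]*b[:,0]).sum(),(a*b).sum())
    R=np.array([[np.cos(th),-np.sin(th)],[np.sin(th),np.cos(th)]])
    t=w-R@m; e=W-(M@R.T+t); return np.array([*t,th]),np.abs(e).max()
rect=lambda l,w:[(l,w),(-l,w),(-l,-w),(l,-w)]
HEEL=np.array([(53,-26),(-30,-26),(-30,26),(9,26)])/1e3
TOE=np.array([(20,-26),(-33,-26),(-9,26),(20,26)])/1e3
CH=np.array(rect(75,26))/1e3; BAR=np.array(rect(135,26))/1e3; PLAT=np.array(rect(72,22))/1e3
E
python3 - <<'E'
import pickle
from h import *
d=pickle.load(open("v0.pkl","rb"));T=d["top"];S=d["scene"]
tp=lambda p:(155+p[0]/3.498,115+p[1]/3.5); sp=lambda p:(165+p[0]/3.498,130+p[1]/3.5)
# rect model corner order (+x+y),(-x+y),(-x-y),(+x-y); cheeks/bar: model x = world +y => model y=-x world
O={"cheek1":(CH,.014,[(333,231),(506,219),(501,160),(330,169)],[(370,255),None,(528,312),(418,237)]),
"cheek2":(CH,.014,[(529,348),(705,364),(708,306),(533,291)],[(357,378),None,None,(418,364)]),
"heel":(HEEL,.038,[(562,170),(661,170),(661,231),(612,231)],[(560,316),(628,365),(562,388),None]),
"toe":(TOE,.038,[(407,293),(469,295),(436,357),(407,355)],[(340,270),(373,294),None,(285,286)]),
"bar":(BAR,.028,[(380,101),(693,102),(694,42),(380,37)],[(512,226),(735,380),(790,360),(560,213)]),
"plat":(PLAT,.030,[(183,142),(193,310),(245,305),(235,138)],[(383,166),(238,202),(255,218),(398,183)])}
for n,(M,z,t,s) in O.items():
    p,e=fit(M,[onz(T,tp(q),z) for q in t])
    tr=[tri([(T,tp(a)),(S,sp(b))]) for a,b in zip(t,s) if b]
    print(n,np.round(p[:2],4),round(np.degrees(p[2]),1),"res",round(e,4),"heights",[round(x[0][2],3) for x in tr],"gap",round(max(max(x[1])for x in tr),4))
for a,b in(((222,354),(196,80)),((193,60),(429,38)),((204,92),(424,172)),((222,360),(202,228))): print("stud",np.round(tri([(T,tp(a)),(S,sp(b))])[0],3))
p=np.round([onz(T,tp(q),.04)for q in((560,500),(735,530),(670,455),(650,550),(780,100),(30,280),(415,558),(335,425),(275,465))],3);print(p.tolist())
E
```

```text
cheek1 [ 0.5194 -0.1489] 94.6 res 0.0015 heights [np.float64(0.005), np.float64(0.007), np.float64(0.008)] gap 0.0013
cheek2 [ 0.4093 -0.322 ] 86.1 res 0.0018 heights [np.float64(0.007), np.float64(0.007)] gap 0.0012
heel [ 0.5152 -0.3215] 90.5 res 0.0018 heights [np.float64(0.031), np.float64(0.035), np.float64(0.032)] gap 0.0014
toe [ 0.4076 -0.1583] 88.8 res 0.0024 heights [np.float64(0.032), np.float64(0.037), np.float64(0.031)] gap 0.0016
bar [ 0.6264 -0.2485] 90.7 res 0.0017 heights [np.float64(0.024), np.float64(0.024), np.float64(0.026), np.float64(0.024)] gap 0.0025
plat [0.4898 0.0233] 4.9 res 0.0017 heights [np.float64(0.022), np.float64(0.019), np.float64(0.022), np.float64(0.022)] gap 0.005
stud [0.378 0.007 0.149]
stud [0.605 0.034 0.143]
stud [0.605 0.036 0.014]
stud [0.376 0.015 0.014]
[[0.265, -0.268, 0.04], [0.243, -0.413, 0.04], [0.304, -0.359, 0.04], [0.226, -0.343, 0.04], [0.603, -0.453, 0.04], [0.439, 0.174, 0.04], [0.216, -0.149, 0.04], [0.324, -0.081, 0.04], [0.29, -0.033, 0.04]]
```

Heights agree within the coarse view's bias. Next I turn the tool square to the world and fly to a wrist viewpoint over the pieces.

Request:
send_rows --series '[[1,[0,0,-1],1],[1,[0,0,-1],1],[1,[0,0,-1],1],[1,[0,0,0],1],[1,[0,0,0],1]]' --force 40

```text
t: 0.78
eef_pos: [0.1958, 0.5934, 0.3216]
ee_rot: [0.563, 0.826, 0.0, -0.0]
force: [-0.4, 0.4, -1.1]
finger_gap: 1.002
gripper_force: 0.0
```

Request:
send_rows --series '[[1,[0,0,0],1],[1,[0,0,0],1],[1,[-1,1,0],0.17],[1,[-1,1,0],0],[1,[-1,1,0],0]]'

```text
t: 1.4
eef_pos: [0.2874, 0.5034, 0.321]
ee_rot: [0.707, 0.708, -0.0, 0.0]
force: [0.8, 0.8, 0.6]
finger_gap: 1.004
gripper_force: 0.0
```

Request:
send_rows --series '[[1,[-1,1,0],0],[1,[-1,1,0],0],[1,[-1,1,0],0],[1,[-1,1,0],0],[1,[-1,1,0],0]]'

```text
t: 2.02
eef_pos: [0.4376, 0.3534, 0.3211]
ee_rot: [0.707, 0.707, -0.0, -0.0]
force: [-0.1, 0.7, -0.1]
finger_gap: 0.999
gripper_force: 0.0
```

Request:
send_rows --series '[[1,[-1,1,0],0],[1,[-1,0.5,0],0],[1,[-1,0,0],0],[1,[-1,0,0],0],[1,[-1,0,0],0]]'

```text
t: 2.65
eef_pos: [0.4817, 0.2035, 0.321]
ee_rot: [0.707, 0.707, -0.0, -0.0]
force: [-0.1, -0.5, 0.1]
finger_gap: 1.001
gripper_force: 0.0
```

Request:
send_rows --series '[[1,[-1,0,0],0],[1,[-1,0,0],0],[1,[-1,0,0],0],[1,[-1,0,0],0],[1,[-1,0,0],0]]'

```text
t: 3.28
eef_pos: [0.4818, 0.0536, 0.3212]
ee_rot: [0.707, 0.707, -0.0, -0.0]
force: [0.1, -0.0, -0.1]
finger_gap: 1.002
gripper_force: 0.0
```

Request:
send_rows --series '[[1,[-1,0,0],0],[1,[-1,0,0],0],[1,[-1,0,0],0],[1,[-1,0,0],0],[1,[0,0,0],0]]'

```text
t: 3.9
eef_pos: [0.4819, -0.0667, 0.3211]
ee_rot: [0.708, 0.706, -0.0, -0.0]
force: [0.2, 0.1, 0.2]
finger_gap: 0.997
gripper_force: 0.0
```

```bash
python3 - <<'E'
from station import r
import cv2,pickle
from h import *
s=r.sense();print(s["t"],s["eef_pos"],s["ee_rot"],s["joint_positions"].round(2))
g=r.get_image("wrist");pickle.dump(g,open("w1.pkl","wb"));print(-g["R"].T@g["t"])
cv2.imwrite("pics/w1.png",cv2.resize(g["color"][:,:,::-1],(800,600),interpolation=cv2.INTER_CUBIC))
E
```

```text
3.9 [ 0.48191113 -0.06673609  0.32114102] [ 7.07841215e-01  7.06371559e-01 -1.47787696e-04 -1.18016067e-04] [-0.16  0.11  1.83 -0.    1.2  -0.16]
[0.4827664  0.01022191 0.46344088]
```

View pics/w1.png

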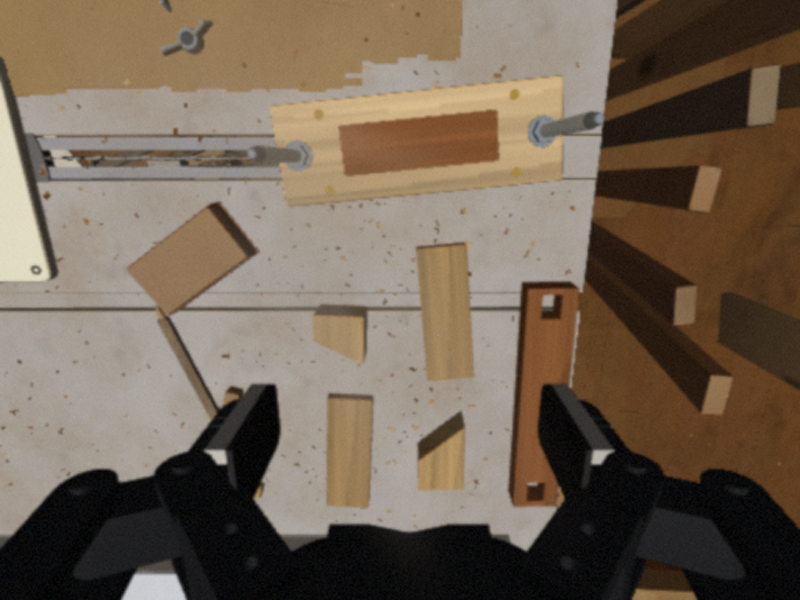

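The wrist view (1.56x) shows everything:
- press: platen (340,125) to (498,162), stud feet (298,155) and (541,130)
- cheeks at (445,310) and (349,450)
- heel (445,455) with its tip at (463,413)
- toe (340,333) with its sole on the right
- bar (545,395), partly behind a finger

Now a silhouette fit of the prism models.

```bash
cat >> h.py <<'E'
from scipy.optimize import least_squares
def world(M,p,z0,z1):
    c,s=np.cos(p[2]),np.sin(p[2]); W=M@np.array([[c,s],[-s,c]])+p[:2]
    return np.vstack([np.c_[W,np.full(len(W),z)] for z in(z0,z1)])
def mask_wood(g):
    h=cv2.cvtColor(cv2.GaussianBlur(g["color"],(3,3),0),cv2.COLOR_RGB2HSV); return h
def silfit(g,M,p0,z0,z1,lo=70,hmax=255,pad=12,keep=None,free=3):
    h=mask_wood(g); m=((h[...,1]>lo)&(h[...,0]<=hmax)).astype(np.uint8)
    hull=lambda p:cv2.convexHull(proj(g,world(M,p,z0,z1)).astype(np.float32))
    roi=np.zeros_like(m);cv2.fillConvexPoly(roi,np.round(hull(p0)).astype(np.int32),1)
    roi=cv2.dilate(roi,np.ones((pad,pad)));m&=roi
    n,l,st,_=cv2.connectedComponentsWithStats(m);k=1+np.argmax(st[1:,4]);m=(l==k).astype(np.uint8)
    C=max(cv2.findContours(m,cv2.RETR_EXTERNAL,cv2.CHAIN_APPROX_NONE)[0],key=len)[:,0].astype(float)
    if keep: C=C[keep(C)]
    def res(p):
        H=hull(p); return np.array([cv2.pointPolygonTest(H,(float(a),float(b)),True) for a,b in C])-0.5
    o=least_squares(res,p0,loss="soft_l1",f_scale=.7,diff_step=1e-4,x_scale=[.01,.01,.05])
    return o.x,np.abs(res(o.x)).mean(),len(C),hull(o.x)
GUESS={"cheek1":(CH,(.519,-.149,1.65),0,.014),"cheek2":(CH,(.409,-.322,1.503),0,.014),"heel":(HEEL,(.515,-.3215,1.57),0,.038),
"toe":(TOE,(.4076,-.158,1.55),0,.038),"bar":(BAR,(.6264,-.2485,1.58),0,.028),"plat":(PLAT,(.49,.024,.085),.018,.03)}
E
python3 - <<'E'
import pickle
from h import *
g=pickle.load(open("w1.pkl","rb"));T=pickle.load(open("v0.pkl","rb"))["top"]
im=cv2.resize(g["color"][:,:,::-1],(768,576),interpolation=cv2.INTER_CUBIC)
h=mask_wood(g)
for n,(u,v) in dict(table=(330,350),cheek=(283,200),plat=(270,90),bed=(330,120),bar=(340,250),heelramp=(278,283),toeside=(218,197)).items(): print(n,h[v,u],end=" ")
print()
for G,nm in((g,"w"),(T,"top")):
  for n,(M,p,a,b) in GUESS.items():
    x,e,k,H=silfit(G,M,p,a,b,lo=(150 if n=="plat" else 70))
    print(nm,n,x[:2].round(4),round(np.degrees(x[2]),1),round(e,2),k)
    if nm=="w": cv2.polylines(im,[np.round((H+.5)*1.5-.5).astype(np.int32)],True,(0,255,0),1)
cv2.imwrite("pics/w1f.png",im)
E
```

```text
table [10 18 42] cheek [ 18 108 160] plat [ 13 157 135] bed [ 15  28 166] bar [ 13 160 132] heelramp [ 15 131  64] toeside [16 71 97] 
w cheek1 [ 0.5217 -0.1475] 95.0 0.4 233
w cheek2 [ 0.4098 -0.3238] 86.5 0.53 189
w heel [ 0.5184 -0.3218] 91.5 0.52 129
w toe [ 0.4103 -0.1604] 84.9 1.36 116
w bar [ 0.6318 -0.2488] 89.9 3.34 410
w plat [0.4899 0.0231] 8.8 3.07 187
top cheek1 [ 0.521  -0.1473] 94.8 0.55 126
top cheek2 [ 0.4097 -0.322 ] 86.4 0.57 126
top heel [ 0.5178 -0.3217] 94.1 0.7 72
top toe [ 0.4095 -0.1589] 85.8 0.51 56
top bar [ 0.6295 -0.2492] 90.4 0.4 210Traceback (most recent call last):
  File "<stdin>", line 10, in <module>
  File "h.py", line 42, in silfit
    n,l,st,_=cv2.connectedComponentsWithStats(m);k=1+np.argmax(st[1:,4]);m=(l==k).astype(np.uint8)
                                                     ~~~~~~~~~^^^^^^^^^^
    return _wrapfunc(a, 'argmax', axis=axis, out=out, **kwds)
    return bound(*args, **kwds)
ValueError: attempt to get argmax of an empty sequence
```

```bash
python3 - <<'E'
import pickle
from h import *
import h as H_
g=pickle.load(open("w1.pkl","rb"));T=pickle.load(open("v0.pkl","rb"))["top"]
BED=np.array(rect(135,46))/1e3
im=cv2.resize(g["color"][:,:,::-1],(768,576),interpolation=cv2.INTER_CUBIC)
def show(n,r_):
    x,e,k,H=r_; print(n,x[:2].round(4),round(np.degrees(x[2]),1),round(e,2),k); cv2.polylines(im,[np.round((H+.5)*1.5-.5).astype(np.int32)],True,(0,255,0),1)
for lo in(45,55): show("toe",silfit(g,TOE,GUESS["toe"][1],0,.038,lo=lo))
show("heel",silfit(g,HEEL,GUESS["heel"][1],0,.038,lo=55))
for lo in(60,80):show("bed",silfit(g,BED,(.49,.024,.085),0,.018,lo=lo,pad=8))
x,e,k,_=silfit(T,BED,(.49,.024,.085),0,.018,lo=60,pad=5);print("bedtop",x,e)
h=mask_wood(g);print([h[v,u].tolist() for u,v in((270,90),(260,85),(200,75),(230,120),(330,65))])
o=H_.mask_wood
def mp(gg):
    q=o(gg).copy(); q[...,1]=np.where(q[...,0]<=15,q[...,1],0); return q
H_.mask_wood=lambda gg:(lambda q:np.dstack([q[...,0],np.where((q[...,2]<175)&(q[...,1]>100),255,0).astype(np.uint8),q[...,2]]))(o(gg))
show("plat",silfit(g,PLAT,(.49,.024,.085),.018,.03,lo=100,pad=6))
for uv in((298,155),(541,130)): print("foot",onz(g,((uv[0]+.5)/1.5625-.5,(uv[1]+.5)/1.5625-.5),.03).round(4))
cv2.imwrite("pics/w1f.png",im)
E
```

```text
toe [ 0.4099 -0.1591] 87.3 0.36 124
toe [ 0.4097 -0.1594] 86.7 0.43 118
heel [ 0.5181 -0.3217] 90.0 0.32 132
bed [0.4919 0.0255] 5.4 2.82 593
bed [0.4915 0.0254] 5.3 3.5 569
bedtop [0.4886168  0.02493387 0.09450806] 1.116121635137157
[[13, 157, 135], [13, 155, 132], [18, 94, 189], [18, 91, 177], [18, 92, 197]]
plat [0.4923 0.0253] 5.3 0.45 262
foot [0.3807 0.0152 0.03  ]
foot [0.6024 0.0363 0.03  ]
```

View pics/w1f.png

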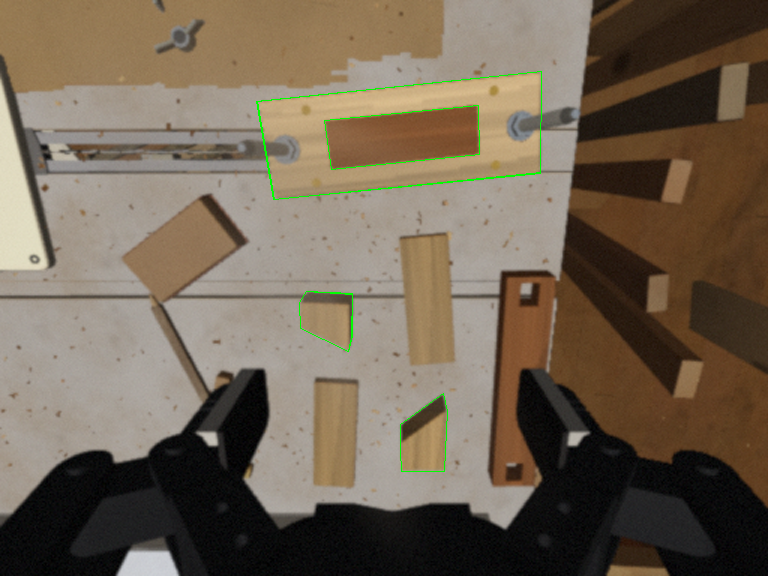

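Fits are tight: press centre (0.492, 0.0254) with yaw 5.3°. Next I pick up cheek 1.

Request:
send_rows --series '[[1,[-0.9,0.44,1],0],[1,[-0.9,0.44,1],0],[1,[-0.89,0.45,1],0],[1,[0,0,1],-0.5],[1,[0,0,1],0]]' --force 50

```text
t: 4.58
eef_pos: [0.5222, -0.1453, 0.1701]
ee_rot: [0.675, 0.738, 0.0, -0.0]
force: [-0.2, -0.7, -0.6]
finger_gap: 0.999
gripper_force: 0.0
```

Request:
send_rows --series '[[1,[0,0,1],0],[1,[0,0,1],0],[1,[0,0,1],0],[1,[0,0,1],0],[1,[0,0,0],0]]'

```text
t: 5.2
eef_pos: [0.5206, -0.1445, 0.0495]
ee_rot: [0.675, 0.738, -0.001, -0.002]
force: [-0.9, -0.1, 0.5]
finger_gap: 1.0
gripper_force: 0.0
```

```bash
cat > chk.py <<'E'
import sys
from station import r
from h import *
def state():
    s=r.sense(); y=Ro.from_quat(s["ee_rot"]).as_matrix()[:,1]
    print("t",round(s["t"],2),s["eef_pos"].round(4),"yaw",round(np.degrees(np.arctan2(y[1],y[0])),2),"F",s["force"].round(1),"gap",round(s["finger_gap"],3),"gf",round(s["gripper_force"],1),"j6",round(s["joint_positions"][5],2)); return s
def go(*a):
    s=state(); print("units",plan(s,a[:3],np.radians(a[3])))
def look(n,name=None,lo=55,p0=None,keep=None):
    g=r.get_image("wrist"); M,p,a,b=GUESS[n]; x,e,k,H=silfit(g,M,p0 or p,a,b,lo=lo,keep=keep)
    print(n,x[:2].round(4),round(np.degrees(x[2]),2),round(e,2),k)
    if name:
        im=cv2.resize(g["color"][:,:,::-1],(768,576),interpolation=cv2.INTER_CUBIC)
        cv2.polylines(im,[np.round((H+.5)*1.5-.5).astype(np.int32)],True,(0,255,0),1); cv2.imwrite(name,im)
    return x
E
python3 - <<'E'
from chk import *
x=look("cheek1","pics/c1.png"); go(.5217,-.1475,0,5)
E
```

```text
cheek1 [ 0.5217 -0.1467] 95.06 0.77 591
t 5.25 [ 0.5217 -0.1451  0.0508] yaw 5.08 F [-0.7  0.7  0.4] gap 1.001 gf 0.0 j6 -0.38
units (array([-0.082, -0.003,  1.694]), np.float64(0.008))
```

View pics/c1.png

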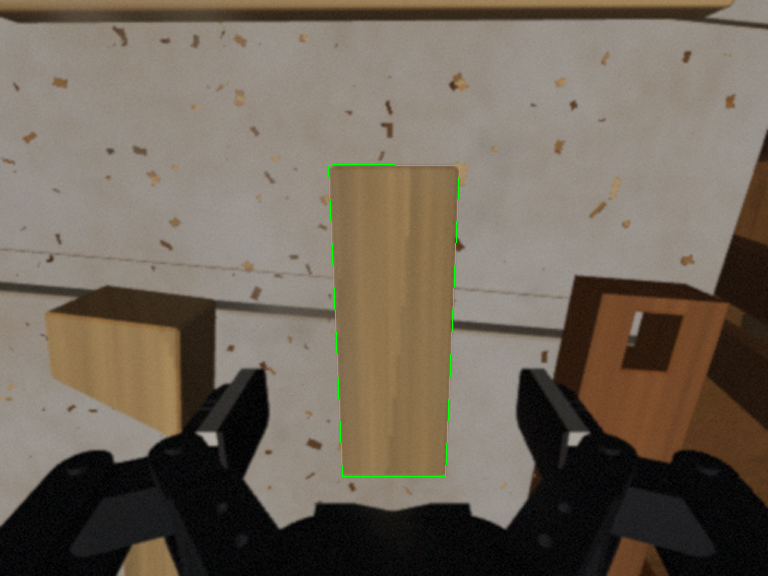

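The close wrist view shows the fitted outline matching the cheek, corners (330,165) to (446,476), centred between the fingers. So I descend and grip.

Request:
send_rows --series '[[1,[-0.05,0,0.9],0],[1,[0,0,0.78],0],[0,[0,0,0],0],[-0.5,[0,0,0],0],[-0.5,[0,0,0],0]]' --force 50

```text
t: 5.88
eef_pos: [0.5233, -0.1477, 0.0028]
ee_rot: [0.675, 0.738, 0.001, 0.001]
force: [-1.2, 1.2, 7.1]
finger_gap: 0.593
gripper_force: 52.6
```

Request:
send_rows --series '[[-0.5,[0,0,0],0],[-0.5,[0,0,0],0],[-0.5,[0,0,0],0]]'

```text
t: 6.25
eef_pos: [0.5234, -0.1477, 0.0028]
ee_rot: [0.675, 0.737, 0.001, 0.001]
force: [-0.8, 1.4, 7.7]
finger_gap: 0.588
gripper_force: 52.7
```

Request:
send_rows --series '[[-0.5,[0,0,-0.5],0],[-0.5,[0,0,-0.5],0]]'

```text
t: 6.5
eef_pos: [0.5225, -0.1477, 0.0324]
ee_rot: [0.675, 0.737, 0.0, 0.0]
force: [-0.1, 0.2, -1.1]
finger_gap: 0.587
gripper_force: 52.3
```

```bash
python3 - <<'E'
from chk import *
state()
E
```

```text
t 6.5 [ 0.5225 -0.1477  0.0324] yaw 5.03 F [-0.1  0.2 -1.1] gap 0.587 gf 52.3 j6 -0.39
```

Request:
send_rows --series '[[-0.5,[0,0,-1],-0.5],[-0.5,[0,0,-1],-0.8],[-0.5,[0,0,-1],-0.9],[-0.5,[0,0,-1],-0.9],[-0.5,[0,0,-1],-0.9]]'

```text
t: 7.12
eef_pos: [0.5221, -0.1476, 0.1832]
ee_rot: [0.38, 0.925, 0.0, 0.001]
force: [-0.2, 0.4, -1.5]
finger_gap: 0.59
gripper_force: 52.3
```

Request:
send_rows --series '[[-0.5,[0,0,-1],-1],[-0.5,[0,0,0],-1],[-0.5,[0,0,0],-1],[-0.5,[0,0,0],-1],[-0.5,[0,0,0],-1]]'

```text
t: 7.75
eef_pos: [0.522, -0.1476, 0.2122]
ee_rot: [-0.047, 0.999, -0.0, 0.001]
force: [-0.7, 0.5, -0.9]
finger_gap: 0.588
gripper_force: 52.3
```

Request:
send_rows --series '[[-0.5,[0.07,0.97,0],-0.03],[-0.5,[0.07,0.97,0],0],[-0.5,[0.07,0.97,0],0],[-0.5,[0.07,0.97,0],0],[-0.5,[0.07,0.97,0],0]]'

```text
t: 8.38
eef_pos: [0.4981, -0.0028, 0.2122]
ee_rot: [-0.046, 0.999, -0.0, 0.001]
force: [0.0, -0.1, -0.6]
finger_gap: 0.588
gripper_force: 52.3
```

Request:
send_rows --series '[[-0.5,[0.08,0.97,0],0],[-0.5,[0,0,0],0],[-0.5,[0,0,0],0]]'

```text
t: 8.75
eef_pos: [0.4934, 0.0248, 0.2117]
ee_rot: [-0.047, 0.999, -0.0, 0.001]
force: [-0.1, 0.8, -0.6]
finger_gap: 0.592
gripper_force: 52.4
```

```bash
python3 - <<'E'
from chk import *
go(.493,.0254,.0335,95.3)
g=r.get_image("wrist");cv2.imwrite("pics/w2.png",cv2.resize(g["color"][:,:,::-1],(768,576),interpolation=cv2.INTER_CUBIC))
E
```

```text
t 8.75 [0.4934 0.0248 0.2117] yaw 95.36 F [-0.1  0.8 -0.6] gap 0.592 gf 52.4 j6 -1.64
units (array([0.019, 0.023, 5.939]), np.float64(0.006))
```

View pics/w2.png

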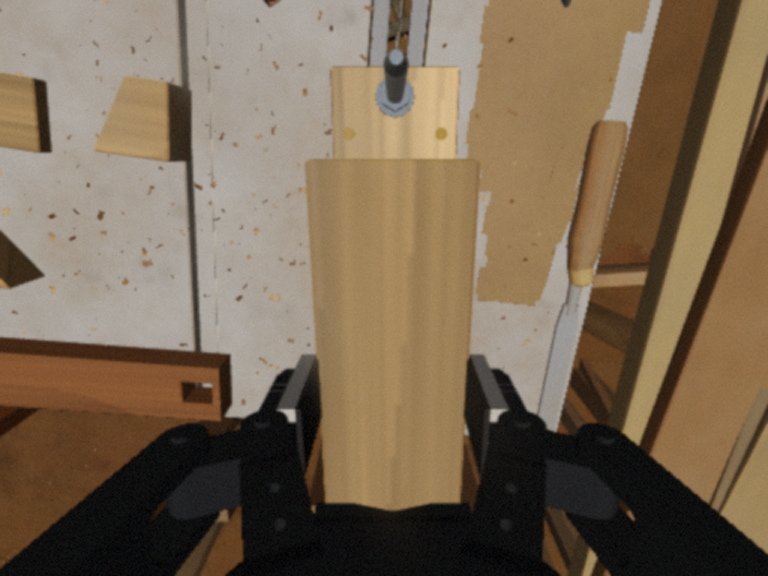

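The wrist view shows the held cheek with its near end across (306,160) to (478,160), in line with the bed. Now I check its centre along the press.

```bash
python3 - <<'E'
from chk import *
g=r.get_image("wrist");s=r.sense()
z=s["eef_pos"][2]+.0112
C=[onz(g,((u+.5)/1.5-.5,(v+.5)/1.5-.5),z) for u,v in((306,160),(478,160))]
e=(C[0]+C[1])/2;a=np.radians(5.3);print(C,"centre",e[:2]+.075*np.array([np.cos(a),np.sin(a)]),np.linalg.norm(C[0]-C[1]))
E
```

```text
[array([ 0.42108324, -0.00794448,  0.22256062]), array([0.41641749, 0.04210238, 0.22256062])] centre [0.49342972 0.02400674] 0.05026388434087358
```

Request:
send_rows --series '[[-0.5,[0.03,0.02,1],0],[-0.5,[0,0,1],0],[-0.5,[0,0,1],0],[-0.5,[0,0,1],0],[-0.5,[0,0,1],0]]'

```text
t: 9.48
eef_pos: [0.4927, 0.0247, 0.0601]
ee_rot: [-0.046, 0.999, -0.0, 0.0]
force: [-1.0, -0.0, -1.8]
finger_gap: 0.59
gripper_force: 52.4
```

Request:
send_rows --series '[[-0.5,[0,0,0.5],0],[-0.5,[0,0,0.3],0],[-0.5,[0,0,0.1],0],[-0.5,[0,0,0],0]]'

```text
t: 9.98
eef_pos: [0.4928, 0.0256, 0.0344]
ee_rot: [-0.046, 0.999, -0.0, 0.0]
force: [-0.2, 0.3, -0.9]
finger_gap: 0.59
gripper_force: 52.3
```

```bash
python3 - <<'E'
from chk import *
go(.4926,.0254,.0328,95.3)
E
```

```text
t 9.97 [0.4928 0.0256 0.0344] yaw 95.33 F [-0.2  0.3 -0.9] gap 0.59 gf 52.3 j6 -1.64
units (array([ 0.007, -0.004,  0.054]), np.float64(0.003))
```

Request:
send_rows --series '[[-0.5,[0,0,0.07],0],[-0.5,[0,0,0],0],[0.4,[0,0,0],0],[0.8,[0,0,0],0],[1,[0,0,0],0]]'

```text
t: 10.6
eef_pos: [0.4924, 0.0256, 0.0318]
ee_rot: [-0.047, 0.999, -0.0, 0.0]
force: [-0.1, 0.1, 0.2]
finger_gap: 1.0
gripper_force: 0.0
```

Request:
send_rows --series '[[1,[0,0,-0.5],0],[1,[0,0,-1],0],[1,[0,0,-1],0],[1,[0,0,-1],0],[1,[0,0,0],0]]'

```text
t: 11.22
eef_pos: [0.4941, 0.0257, 0.1397]
ee_rot: [-0.047, 0.999, -0.0, 0.003]
force: [0.7, -1.0, -0.2]
finger_gap: 1.001
gripper_force: 0.0
```

```bash
python3 - <<'E'
from chk import *
state()
GUESS["cp"]=(CH,(.492,.0254,np.radians(5.3)),.03,.044)
h=r.get_image("wrist");hh=mask_wood(h)
import pickle;pickle.dump(h,open("w3.pkl","wb"))
cv2.imwrite("pics/w3.png",cv2.resize(h["color"][:,:,::-1],(768,576),interpolation=cv2.INTER_CUBIC))
E
```

```text
t 11.22 [0.4941 0.0257 0.1397] yaw 95.34 F [ 0.7 -1.  -0.2] gap 1.001 gf 0.0 j6 -1.64
```

View pics/w3.png

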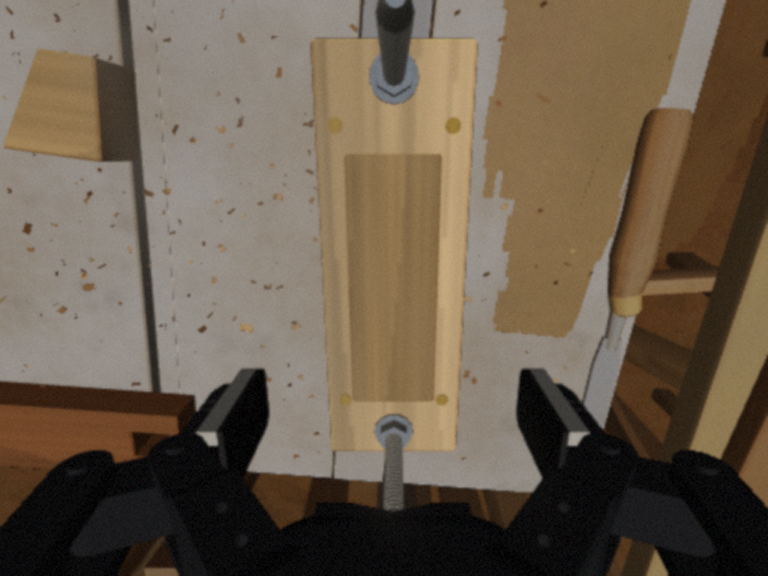

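The cheek lies on the platen, corners (345,154), (441,154), (434,402), (352,402). Nuts are at (394,77) and (394,430).

```bash
python3 - <<'E'
from chk import *
import pickle
g=pickle.load(open("w3.pkl","rb"))
q=lambda u,v:((u+.5)/1.5-.5,(v+.5)/1.5-.5)
# model order (+x+y)(-x+y)(-x-y)(+x-y): world +x is image down, +y image right
W=[onz(g,q(*c),.044) for c in((434,402),(441,154),(345,154),(352,402))]
p,e=fit(CH,W);print("cheek",p[:2].round(4),np.degrees(p[2]).round(2),e.round(4))
f=[onz(g,q(*c),.03) for c in((394,77),(394,430))];print(f,(f[0]+f[1])/2)
s=state(); s["eef_pos"]
print(plan(s,(.5181,-.3217,.10),0))
E
```

```text
cheek [0.4927 0.0254] 5.37 0.0007
[array([0.37932865, 0.01531282, 0.03      ]), array([0.59808063, 0.03603558, 0.03      ])] [0.48870464 0.0256742  0.03      ]
t 11.28 [0.4931 0.0256 0.1383] yaw 95.33 F [-0.3 -0.1  0. ] gap 0.999 gf 0.0 j6 -1.64
(array([  0.249, -11.604,   1.279]), np.float64(-8.467))
```

Request:
send_rows --series '[[1,[0.02,-0.97,0],0],[1,[0.02,-0.97,0],0],[1,[0.02,-0.97,0],0],[1,[0.02,-0.97,0],0],[1,[0.02,-0.97,0],0]]'

```text
t: 11.9
eef_pos: [0.502, -0.1203, 0.1358]
ee_rot: [-0.047, 0.999, 0.0, -0.001]
force: [0.8, 0.7, 0.6]
finger_gap: 0.998
gripper_force: 0.0
```

Request:
send_rows --series '[[1,[0.02,-0.97,0],0],[1,[0.02,-0.97,0],0],[1,[0.02,-0.97,0],0],[1,[0.02,-0.97,0],0],[1,[0.02,-0.97,0],0]]'

```text
t: 12.52
eef_pos: [0.5126, -0.2653, 0.1357]
ee_rot: [-0.047, 0.999, 0.001, -0.001]
force: [0.1, 0.1, 1.0]
finger_gap: 1.002
gripper_force: 0.0
```

Request:
send_rows --series '[[1,[0.02,-0.97,0],0],[1,[0.02,-0.97,0],0],[1,[0,0,0.25],1],[1,[0,0,0.25],1],[1,[0,0,0.25],1]]'

```text
t: 13.15
eef_pos: [0.5167, -0.3224, 0.1128]
ee_rot: [0.217, 0.976, 0.0, -0.001]
force: [0.2, -0.9, 0.2]
finger_gap: 0.999
gripper_force: 0.0
```

Request:
send_rows --series '[[1,[0,0,0.25],1],[1,[0,0,0],1],[1,[0,0,0],1],[1,[0,0,0],1],[1,[0,0,0],1]]'

```text
t: 13.78
eef_pos: [0.5168, -0.3223, 0.1056]
ee_rot: [0.609, 0.793, -0.0, -0.001]
force: [0.5, 0.2, -0.5]
finger_gap: 1.002
gripper_force: 0.0
```

Request:
send_rows --series '[[1,[0,0,0],1],[1,[0,0,0],0.53],[1,[0,0,0],0],[1,[0,0,0],0]]'

```text
t: 14.28
eef_pos: [0.5172, -0.3225, 0.1062]
ee_rot: [0.706, 0.708, -0.0, -0.001]
force: [0.1, -0.3, -0.2]
finger_gap: 0.997
gripper_force: 0.0
```

```bash
python3 - <<'E'
from chk import *
x=look("heel","pics/h1.png"); x=look("heel",lo=45); go(*x[:2],.007,np.degrees(x[2])-90)
E
```

```text
heel [ 0.5182 -0.3209] 90.36 0.32 283
heel [ 0.5181 -0.3211] 90.37 0.41 284
t 14.38 [ 0.5175 -0.3226  0.1065] yaw 0.1 F [ 0.6  0.7 -0.2] gap 1.003 gf 0.0 j6 -0.58
units (array([0.05 , 0.021, 3.317]), np.float64(-0.027))
```

View pics/h1.png

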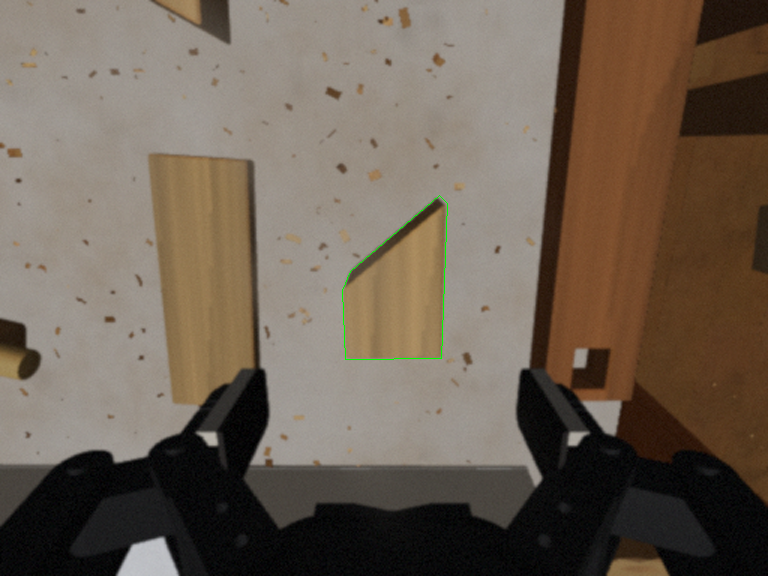

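The fitted outline matches the heel (sole edge u≈445, square end v≈358), and both fingers have clear space. So I grip it.

Request:
send_rows --series '[[1,[0.05,0.02,1],-0.03],[1,[0,0,1],0],[1,[0,0,0.9],0],[1,[0,0,0.42],0],[1,[0,0,0],0]]'

```text
t: 15.0
eef_pos: [0.5178, -0.321, 0.0066]
ee_rot: [0.705, 0.709, -0.0, -0.001]
force: [-0.2, 1.0, 0.3]
finger_gap: 1.002
gripper_force: 0.0
```

Request:
send_rows --series '[[0.3,[0,0,0],0],[-0.5,[0,0,0],0],[-0.5,[0,0,0],0],[-0.5,[0,0,0],0],[-0.5,[0,0,0],0]]'

```text
t: 15.62
eef_pos: [0.519, -0.3218, 0.0085]
ee_rot: [0.705, 0.709, 0.0, 0.001]
force: [0.3, 0.3, 6.5]
finger_gap: 0.599
gripper_force: 53.2
```

Request:
send_rows --series '[[-0.5,[0,0,-0.4],0],[-0.5,[0,0,-0.6],0],[-0.5,[0,0,-1],0],[-0.5,[0,0,-1],0],[-0.5,[0,0,-1],0]]'

```text
t: 16.25
eef_pos: [0.5183, -0.3213, 0.1294]
ee_rot: [0.705, 0.709, 0.0, 0.0]
force: [0.4, 0.9, -0.1]
finger_gap: 0.597
gripper_force: 52.3
```

```bash
python3 - <<'E'
from chk import *
state()
E
```

```text
t 16.25 [ 0.5183 -0.3213  0.1294] yaw 0.34 F [ 0.4  0.9 -0.1] gap 0.597 gf 52.3 j6 -0.58
```

Request:
send_rows --series '[[-0.5,[0,0,-0.5],-1],[-0.5,[0,0,-0.5],-1],[-0.5,[0,0,0],-1],[-0.5,[0,0,0],-1],[-0.5,[0,0,0],-1]]'

```text
t: 16.88
eef_pos: [0.5182, -0.3213, 0.1586]
ee_rot: [0.337, 0.942, -0.0, 0.001]
force: [0.3, 1.4, -1.1]
finger_gap: 0.601
gripper_force: 52.3
```

Request:
send_rows --series '[[-0.5,[0,0,0],-1],[-0.5,[0,0,0],-1],[-0.5,[0,0,0],-1],[-0.5,[0,0,0],-1],[-0.5,[0,0,0],-0.5]]'

```text
t: 17.5
eef_pos: [0.5182, -0.3213, 0.1585]
ee_rot: [-0.048, 0.999, -0.0, 0.0]
force: [0.0, -0.1, -1.7]
finger_gap: 0.598
gripper_force: 52.3
```

Request:
send_rows --series '[[-0.5,[-0.14,0.97,0],0],[-0.5,[-0.14,0.97,0],0],[-0.5,[-0.14,0.97,0],0],[-0.5,[-0.14,0.97,0],0],[-0.5,[-0.14,0.97,0],0]]'

```text
t: 18.12
eef_pos: [0.5257, -0.1735, 0.1585]
ee_rot: [-0.046, 0.999, -0.0, 0.001]
force: [-1.2, -0.1, -1.4]
finger_gap: 0.601
gripper_force: 52.4
```

Request:
send_rows --series '[[-0.5,[-0.15,0.97,0],0],[-0.5,[-0.15,0.97,0],0],[-0.5,[-0.15,0.97,0],0],[-0.5,[-0.14,0.97,0],0],[-0.5,[-0.14,0.97,0],0]]'

```text
t: 18.75
eef_pos: [0.534, -0.0266, 0.1585]
ee_rot: [-0.047, 0.999, -0.0, 0.001]
force: [0.3, 1.0, -0.8]
finger_gap: 0.601
gripper_force: 52.4
```

Request:
send_rows --series '[[-0.5,[-0.14,0.95,0],0],[-0.5,[-0.14,0.94,0],0],[-0.5,[0,0,0],0],[-0.5,[0,0,0],0]]'

```text
t: 19.25
eef_pos: [0.537, 0.0294, 0.1579]
ee_rot: [-0.047, 0.999, -0.0, 0.0]
force: [-0.3, 0.1, -0.9]
finger_gap: 0.6
gripper_force: 52.5
```

```bash
python3 - <<'E'
from chk import *
go(.5375,.0296,.053,95.35)
g=r.get_image("wrist");cv2.imwrite("pics/w4.png",cv2.resize(g["color"][:,:,::-1],(768,576),interpolation=cv2.INTER_CUBIC))
import pickle;pickle.dump(g,open("w4.pkl","wb"))
E
```

```text
t 19.25 [0.537  0.0294 0.1579] yaw 95.36 F [-0.3  0.1 -0.9] gap 0.6 gf 52.5 j6 -1.63
units (array([-0.017,  0.007,  3.495]), np.float64(0.001))
```

View pics/w4.png

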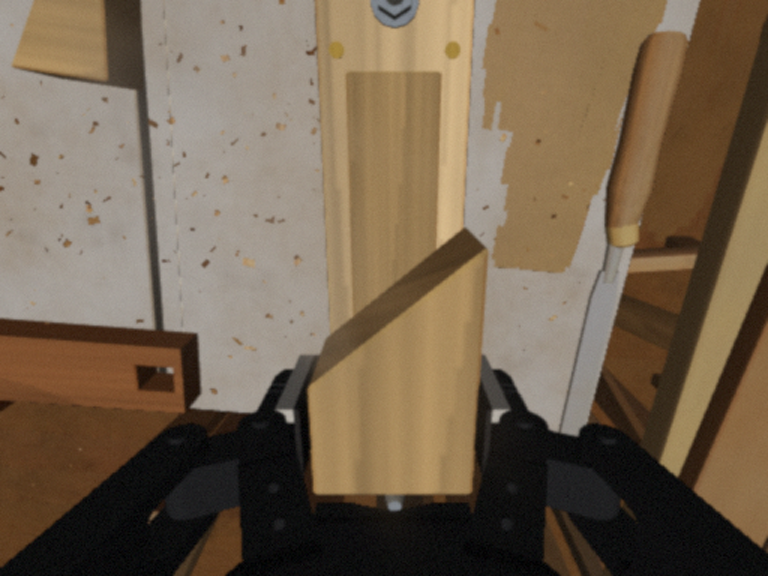

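The heel is held straight above the cheek, ramp toward the middle and sole to +y. Its square end runs (313,493) to (472,493), with the top tip at (487,250).

```bash
python3 - <<'E'
from chk import *
import pickle
g=pickle.load(open("w4.pkl","rb"));z=.1579+.0295
q=lambda u,v:((u+.5)/1.5-.5,(v+.5)/1.5-.5)
W=[onz(g,q(*c),z) for c in((487,250),(472,493),(313,493),(309,386))]
p,e=fit(HEEL,W);print(p[:2].round(4),np.degrees(p[2]).round(2),e.round(4),np.linalg.norm(W[1]-W[2]).round(4))
E
```

```text
[0.5355 0.029 ] -175.01 0.0021 0.0515
```

Request:
send_rows --series '[[-0.5,[-0.05,0,1],0],[-0.5,[0,0,1],0],[-0.5,[0,0,0.8],0],[-0.5,[0,0,0.5],0],[-0.5,[0,0,0.1],0]]'

```text
t: 19.92
eef_pos: [0.5381, 0.0292, 0.0546]
ee_rot: [-0.046, 0.999, -0.0, -0.001]
force: [-0.4, -0.6, -1.1]
finger_gap: 0.598
gripper_force: 52.5
```

Request:
send_rows --series '[[-0.5,[0,0,0.1],0],[-0.5,[0,0,0.02],0],[-0.5,[0,0,0],0]]'

```text
t: 20.3
eef_pos: [0.5391, 0.0297, 0.0525]
ee_rot: [-0.047, 0.999, -0.0, 0.001]
force: [0.2, -2.2, 4.2]
finger_gap: 0.597
gripper_force: 53.0
```

```bash
python3 - <<'E'
from chk import *
go(.5385,.0297,.0525,95.35)
E
```

```text
t 20.3 [0.5391 0.0297 0.0525] yaw 95.34 F [ 0.2 -2.2  4.2] gap 0.597 gf 53.0 j6 -1.63
units (array([0.022, 0.002, 0.001]), np.float64(-0.001))
```

Request:
send_rows --series '[[0.4,[0,0,0],0],[0.8,[0,0,0],0],[1,[0,0,0],0],[1,[0,0,-0.5],0],[1,[0,0,-1],0]]'

```text
t: 20.92
eef_pos: [0.5377, 0.0298, 0.0969]
ee_rot: [-0.047, 0.999, 0.0, -0.001]
force: [0.9, -0.8, -0.0]
finger_gap: 0.999
gripper_force: 0.0
```

Request:
send_rows --series '[[1,[0,0,-1],0],[1,[0.5,0,-1],0],[1,[0.5,0,-0.5],0],[1,[0,0,0],0],[1,[0,0,0],0]]'

```text
t: 21.55
eef_pos: [0.509, 0.0271, 0.1717]
ee_rot: [-0.047, 0.999, -0.0, 0.0]
force: [-0.3, 0.9, -0.3]
finger_gap: 0.999
gripper_force: 0.0
```

```bash
python3 - <<'E'
from chk import *
import pickle
state()
g=r.get_image("wrist");pickle.dump(g,open("w5.pkl","wb"))
im=cv2.resize(g["color"][:,:,::-1],(768,576),interpolation=cv2.INTER_CUBIC)
def P(M,p,z): 
    W=world(M,p,z,z)[:4]; cv2.polylines(im,[np.round((proj(g,W)+.5)*1.5-.5).astype(np.int32)],True,(0,255,0),1)
P(HEEL,(.5375,.0296,np.radians(185.35)),.082); P(CH,(.4927,.0254,np.radians(5.35)),.044)
cv2.imwrite("pics/w5.png",im)
E
```

```text
t 21.55 [0.509  0.0271 0.1717] yaw 95.33 F [-0.3  0.9 -0.3] gap 0.999 gf 0.0 j6 -1.63
```

View pics/w5.png

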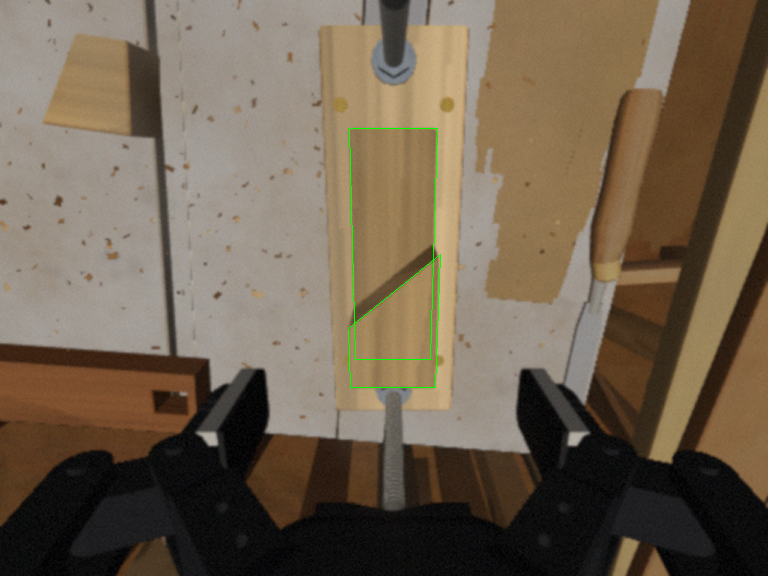

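The predicted outlines lie on the placed heel and cheek within about a pixel. Now the toe.

Request:
send_rows --series '[[1,[0.65,-0.98,0],0],[1,[0.65,-0.98,0],0],[1,[0.65,-0.98,0],0],[1,[0.64,-0.98,0],0],[1,[0.64,-0.98,0],0]]'

```text
t: 22.22
eef_pos: [0.4254, -0.1293, 0.1709]
ee_rot: [-0.047, 0.999, 0.0, -0.001]
force: [0.7, 0.7, 0.1]
finger_gap: 1.001
gripper_force: 0.0
```

Request:
send_rows --series '[[1,[0.64,-0.98,0],0],[1,[0,0,0.5],0.9],[1,[0,0,0.5],1],[1,[0,0,0.5],1],[1,[0,0,0.5],1]]'

```text
t: 22.85
eef_pos: [0.4095, -0.1595, 0.1104]
ee_rot: [0.292, 0.956, 0.0, -0.001]
force: [0.3, 0.7, 0.3]
finger_gap: 0.999
gripper_force: 0.0
```

Request:
send_rows --series '[[1,[0,0,0.2],1],[1,[0,0,0],1],[1,[0,0,0],1],[1,[0,0,0],1],[1,[0,0,0],1]]'

```text
t: 23.48
eef_pos: [0.4095, -0.1594, 0.1048]
ee_rot: [0.669, 0.743, -0.0, -0.001]
force: [0.3, -0.3, -0.5]
finger_gap: 1.001
gripper_force: 0.0
```

Request:
send_rows --series '[[1,[0,0,0],0.93],[1,[0,0,0],0],[1,[0,0,0],0]]'

```text
t: 23.85
eef_pos: [0.4094, -0.1594, 0.1052]
ee_rot: [0.724, 0.69, -0.0, -0.0]
force: [0.3, -0.3, 0.8]
finger_gap: 1.002
gripper_force: 0.0
```

```bash
python3 - <<'E'
from chk import *
for lo in(40,50,60): x=look("toe","pics/t1.png" if lo==50 else None,lo=lo)
go(*x[:2],.007,np.degrees(x[2])-90)
E
```

```text
toe [ 0.41   -0.1585] 87.47 1.41 265
toe [ 0.4101 -0.1587] 87.63 0.58 249
toe [ 0.4103 -0.1588] 87.94 0.4 233
t 24.0 [ 0.4094 -0.1594  0.1055] yaw -2.88 F [-1.5  1.3  0.2] gap 1.005 gf 0.0 j6 -0.35
units (array([0.022, 0.028, 3.283]), np.float64(-0.082))
```

Request:
send_rows --series '[[1,[0.02,0.02,1],-0.05],[1,[0,0,1],0],[1,[0,0,0.9],0],[1,[0,0,0.38],0],[1,[0,0,0],0]]'

```text
t: 24.62
eef_pos: [0.4097, -0.1587, 0.0069]
ee_rot: [0.722, 0.692, -0.0, -0.001]
force: [-0.2, -0.3, -0.3]
finger_gap: 1.001
gripper_force: 0.0
```

Request:
send_rows --series '[[0.3,[0,0,0],0],[-0.5,[0,0,0],0],[-0.5,[0,0,0],0],[-0.5,[0,0,0],0],[-0.5,[0,0,0],0]]'

```text
t: 25.25
eef_pos: [0.4107, -0.1591, 0.0083]
ee_rot: [0.722, 0.692, 0.0, 0.001]
force: [-0.9, -0.8, 7.2]
finger_gap: 0.606
gripper_force: 51.9
```

Request:
send_rows --series '[[-0.5,[0,0,-0.4],0],[-0.5,[0,0,-0.6],0],[-0.5,[0,0,-1],0],[-0.5,[0,0,-1],0],[-0.5,[0,0,-1],0]]'

```text
t: 25.88
eef_pos: [0.4099, -0.1588, 0.1291]
ee_rot: [0.722, 0.692, 0.0, 0.0]
force: [-0.8, 0.1, 0.6]
finger_gap: 0.598
gripper_force: 52.4
```

```bash
python3 - <<'E'
from chk import *
s=state(); print(plan(s,(.4379,.0203,.17),np.radians(95.35)))
E
```

```text
t 25.88 [ 0.4099 -0.1588  0.1291] yaw -2.46 F [-0.8  0.1  0.6] gap 0.598 gf 52.4 j6 -0.35
(array([ 6.003,  0.676, -1.364]), np.float64(8.219))
```

Request:
send_rows --series '[[-0.5,[0,0,-0.7],-0.98],[-0.5,[0,0,-0.7],-0.98],[-0.5,[0,0,-0.6],-0.98],[-0.5,[0,0,0],-0.98],[-0.5,[0,0,0],-0.98]]'

```text
t: 26.5
eef_pos: [0.41, -0.1588, 0.1885]
ee_rot: [0.368, 0.93, -0.0, 0.001]
force: [1.0, 1.1, -0.8]
finger_gap: 0.602
gripper_force: 52.3
```

Request:
send_rows --series '[[-0.5,[0,0,0],-0.98],[-0.5,[0,0,0],-0.98],[-0.5,[0,0,0],-0.98],[-0.5,[0,0,0],-0.97],[-0.5,[0,0,0],-0.97]]'

```text
t: 27.12
eef_pos: [0.4098, -0.1587, 0.1881]
ee_rot: [-0.049, 0.999, -0.0, 0.0]
force: [0.9, -0.0, -1.4]
finger_gap: 0.598
gripper_force: 52.3
```

Request:
send_rows --series '[[-0.5,[-0.25,0.98,0],0],[-0.5,[-0.25,0.98,0],0],[-0.5,[-0.25,0.98,0],0],[-0.5,[-0.25,0.98,0],0],[-0.5,[-0.25,0.98,0],0]]'

```text
t: 27.75
eef_pos: [0.4336, -0.008, 0.1882]
ee_rot: [-0.047, 0.999, -0.0, 0.0]
force: [0.7, 0.4, 0.1]
finger_gap: 0.6
gripper_force: 52.4
```

Request:
send_rows --series '[[-0.5,[-0.25,0.96,0],0],[-0.5,[0,0,0],0],[-0.5,[0,0,0],0]]'

```text
t: 28.12
eef_pos: [0.4382, 0.0202, 0.1877]
ee_rot: [-0.047, 0.999, -0.0, 0.0]
force: [0.1, 0.6, -0.9]
finger_gap: 0.598
gripper_force: 52.5
```

```bash
python3 - <<'E'
from chk import *
s=state(); print(plan(s,(.4379,.0203,.0525),np.radians(95.35)))
g=r.get_image("wrist")
z=s["eef_pos"][2]-.0083
a=np.radians(185.35)
for o in(-.002,-.001,0,.001,.002): # in-hand toe origin X offset score by silhouette fit below
    pass
im=cv2.resize(g["color"][:,:,::-1],(768,576),interpolation=cv2.INTER_CUBIC)
x,e,k,H=silfit(g,TOE,(*s["eef_pos"][:2],a),z,z+.038,lo=40,pad=8,keep=lambda C:C[:,1]<235)
print(x,e,k)
W=world(TOE,(*s["eef_pos"][:2],a),z+.038,z+.038)[:4]
cv2.polylines(im,[np.round((proj(g,W)+.5)*1.5-.5).astype(np.int32)],True,(0,255,0),1)
cv2.imwrite("pics/t2.png",im)
E
```

```text
t 28.12 [0.4382 0.0202 0.1877] yaw 95.37 F [ 0.1  0.6 -0.9] gap 0.598 gf 52.5 j6 -1.65
(array([0.012, 0.006, 4.506]), np.float64(0.002))
[0.43636862 0.01996361 3.23242813] 0.7490273100232244 157
```

View pics/t2.png

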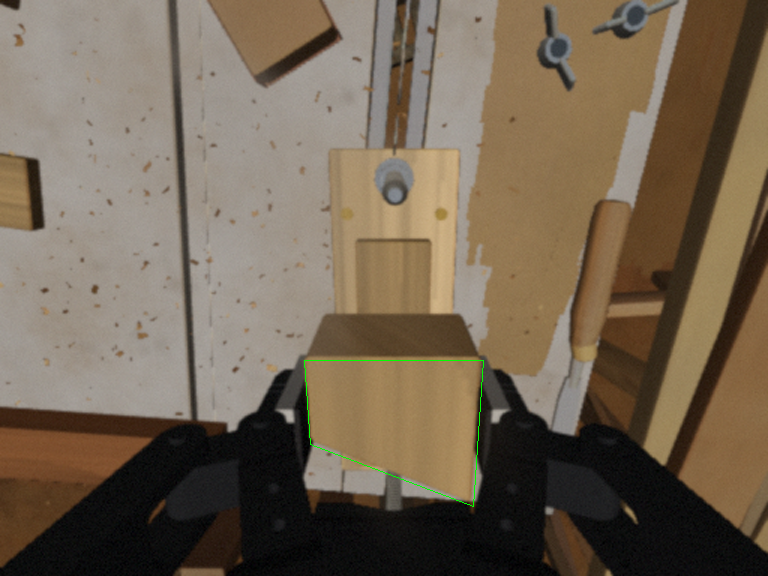

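The toe is held with its square end toward the robot, edge at v≈357 against a predicted 361. It therefore sits 1 mm to −x in the hand, which I correct while lowering.

Request:
send_rows --series '[[-0.5,[-0.03,0.01,1],0],[-0.5,[0,0,1],0],[-0.5,[0,0,1],0],[-0.5,[0,0,0.8],0],[-0.5,[0,0,0.5],0]]'

```text
t: 28.8
eef_pos: [0.4389, 0.02, 0.0573]
ee_rot: [-0.046, 0.999, -0.0, -0.001]
force: [0.5, 0.1, -0.1]
finger_gap: 0.598
gripper_force: 52.5
```

Request:
send_rows --series '[[-0.5,[0,0,0.13],0],[-0.5,[0,0,0.1],0],[-0.5,[0,0,0],0],[-0.5,[0,0,0],0]]'

```text
t: 29.3
eef_pos: [0.44, 0.0207, 0.0523]
ee_rot: [-0.047, 0.999, -0.0, 0.001]
force: [-1.9, -1.5, 6.7]
finger_gap: 0.601
gripper_force: 53.3
```

```bash
python3 - <<'E'
from chk import *
go(.4389,.0203,.0525,95.35)
E
```

```text
t 29.3 [0.44   0.0207 0.0523] yaw 95.34 F [-1.9 -1.5  6.7] gap 0.601 gf 53.3 j6 -1.64
units (array([ 0.037, -0.009, -0.008]), np.float64(-0.001))
```

Request:
send_rows --series '[[-0.5,[0.03,0,-0.03],0],[-0.5,[0,0,0],0],[0.4,[0,0,0],0],[0.8,[0,0,0],0],[1,[0,0,0],0]]'

```text
t: 29.92
eef_pos: [0.4385, 0.0207, 0.0522]
ee_rot: [-0.047, 0.999, -0.0, -0.0]
force: [0.6, -0.5, -0.6]
finger_gap: 1.0
gripper_force: 0.0
```

Request:
send_rows --series '[[1,[0,0,-0.5],0],[1,[0,0,-1],0],[1,[0,0,-1],0],[1,[-0.5,0,-1],0],[1,[-0.8,0,-0.5],0]]'

```text
t: 30.55
eef_pos: [0.4779, 0.0244, 0.1749]
ee_rot: [-0.047, 0.999, -0.0, 0.001]
force: [0.0, -0.3, -0.0]
finger_gap: 1.003
gripper_force: 0.0
```

Request:
send_rows --series '[[1,[-0.8,0,0],0],[1,[0,0,0],0],[1,[0,0,0],0]]'

```text
t: 30.92
eef_pos: [0.5, 0.0265, 0.1722]
ee_rot: [-0.047, 0.999, 0.0, -0.001]
force: [-0.7, 0.2, -0.4]
finger_gap: 1.0
gripper_force: 0.0
```

```bash
python3 - <<'E'
from chk import *
s=state()
g=r.get_image("wrist");im=cv2.resize(g["color"][:,:,::-1],(768,576),interpolation=cv2.INTER_CUBIC)
import pickle;pickle.dump(g,open("w6.pkl","wb"))
im2=cv2.resize(g["color"][:,:,::-1],None,fx=4,fy=4,interpolation=cv2.INTER_CUBIC)
a=np.radians(5.35)
for M,p,z in((HEEL,(.5375,.0296,a+np.pi),.082),(TOE,(.4379,.0203,a+np.pi),.082),(CH,(.4927,.0254,a),.044)):
    W=world(M,p,z,z)[:4];q=proj(g,W);cv2.polylines(im2,[np.round((q+.5)*4-.5).astype(np.int32)],True,(0,255,0),1)
c=proj(g,[[.4927,.0254,.07]])[0]; u,v=(c*4).astype(int)
print(c); cv2.imwrite("pics/f6.png",im2[max(0,v-300):v+300,max(0,u-400):u+400])
E
```

```text
t 30.93 [0.5    0.0265 0.1722] yaw 95.34 F [-0.7  0.2 -0.4] gap 1.0 gf 0.0 j6 -1.63
[261.39958219 184.85662596]
```

View pics/f6.png

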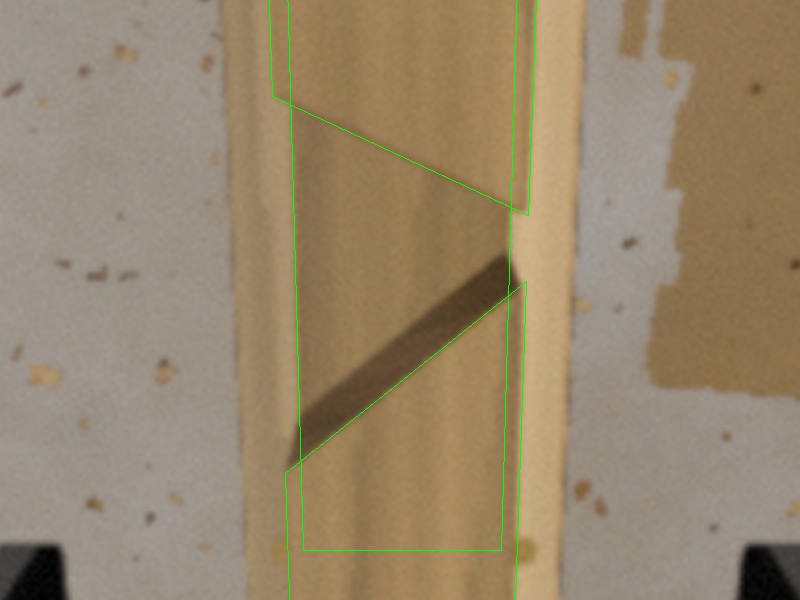

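Both blocks sit on their predicted outlines (mouth from (528,215) to (527,282)). Now the second cheek.

Request:
send_rows --series '[[1,[0.34,-0.95,0],0],[1,[0.34,-0.95,0],0],[1,[0.34,-0.95,0],0],[1,[0.34,-0.95,0],0],[1,[0.34,-0.95,0],0]]'

```text
t: 31.6
eef_pos: [0.4622, -0.1207, 0.1721]
ee_rot: [-0.047, 0.999, 0.0, -0.001]
force: [1.2, -0.0, 0.8]
finger_gap: 1.001
gripper_force: 0.0
```

Request:
send_rows --series '[[1,[0.34,-0.95,0],0],[1,[0.34,-0.95,0],0],[1,[0.34,-0.95,0],0],[1,[0.34,-0.95,0],0],[1,[0.34,-0.95,0],0]]'

```text
t: 32.22
eef_pos: [0.4248, -0.267, 0.1721]
ee_rot: [-0.046, 0.999, 0.0, -0.001]
force: [-0.7, -0.8, 0.7]
finger_gap: 0.998
gripper_force: 0.0
```

Request:
send_rows --series '[[1,[0.34,-0.93,0],0],[1,[0.34,-0.93,0],0],[1,[0,0,0.5],0.98],[1,[0,0,0.5],0.98],[1,[0,0,0.5],0.98]]'

```text
t: 32.85
eef_pos: [0.41, -0.3236, 0.1266]
ee_rot: [0.211, 0.977, 0.0, -0.001]
force: [0.2, 0.2, -0.3]
finger_gap: 1.001
gripper_force: 0.0
```

Request:
send_rows --series '[[1,[0,0,0.5],0.98],[1,[0,0,0.3],0.98],[1,[0,0,0],0.98],[1,[0,0,0],0.98],[1,[0,0,0],0.98]]'

```text
t: 33.48
eef_pos: [0.41, -0.3234, 0.1031]
ee_rot: [0.598, 0.802, 0.0, -0.001]
force: [-0.5, -0.7, 1.1]
finger_gap: 0.998
gripper_force: 0.0
```

Request:
send_rows --series '[[1,[0,0,0],1],[1,[0,0,0],1.0],[1,[0,0,0],0],[1,[0,0,0],0]]'

```text
t: 33.98
eef_pos: [0.4106, -0.3238, 0.1032]
ee_rot: [0.725, 0.689, -0.0, -0.0]
force: [0.1, -0.3, 0.0]
finger_gap: 1.002
gripper_force: 0.0
```

```bash
python3 - <<'E'
from chk import *
for lo in(50,60,70): x=look("cheek2",lo=lo)
go(*x[:2],.002,np.degrees(x[2])-90)
E
```

```text
cheek2 [ 0.4102 -0.3214] 86.36 0.54 465
cheek2 [ 0.4103 -0.3215] 86.36 0.36 465
cheek2 [ 0.4103 -0.3217] 86.43 0.41 450
t 34.12 [ 0.4109 -0.3241  0.1032] yaw -2.97 F [ 0.4 -0.4  0.2] gap 1.002 gf 0.0 j6 -0.64
units (array([ 0.078, -0.023,  3.375]), np.float64(0.06))
```

Request:
send_rows --series '[[1,[0.07,-0.02,1],0.06],[1,[0,0,1],0],[1,[0,0,0.9],0],[1,[0,0,0.46],0],[1,[0,0,0],0]]'

```text
t: 34.75
eef_pos: [0.4101, -0.3217, 0.0018]
ee_rot: [0.729, 0.684, -0.0, -0.001]
force: [-0.2, -0.3, -0.5]
finger_gap: 1.001
gripper_force: 0.0
```

Request:
send_rows --series '[[0.3,[0,0,0],0],[-0.5,[0,0,0],0],[-0.5,[0,0,0],0],[-0.5,[0,0,0],0],[-0.5,[0,0,0],0]]'

```text
t: 35.38
eef_pos: [0.4111, -0.3225, 0.0038]
ee_rot: [0.729, 0.684, 0.0, 0.001]
force: [-2.1, 0.9, 7.2]
finger_gap: 0.586
gripper_force: 51.4
```

Request:
send_rows --series '[[-0.5,[0,0,-0.4],0],[-0.5,[0,0,-0.6],0],[-0.5,[0,0,-1],0],[-0.5,[0,0,-1],0],[-0.5,[0,0,-1],0]]'

```text
t: 36.0
eef_pos: [0.4106, -0.3221, 0.1247]
ee_rot: [0.729, 0.684, 0.0, 0.001]
force: [0.3, -0.2, -1.5]
finger_gap: 0.59
gripper_force: 52.7
```

```bash
python3 - <<'E'
from chk import *
state()
E
```

```text
t 36.0 [ 0.4106 -0.3221  0.1247] yaw -3.67 F [ 0.3 -0.2 -1.5] gap 0.59 gf 52.7 j6 -0.62
```

Request:
send_rows --series '[[-0.5,[0,0,-0.8],-0.99],[-0.5,[0,0,-0.8],-0.99],[-0.5,[0,0,-0.8],-0.99],[-0.5,[0,0,-0.45],-0.99],[-0.5,[0,0,0],-0.99]]'

```text
t: 36.62
eef_pos: [0.411, -0.3224, 0.2106]
ee_rot: [0.373, 0.928, -0.001, 0.002]
force: [0.8, -0.2, -1.1]
finger_gap: 0.591
gripper_force: 52.7
```

Request:
send_rows --series '[[-0.5,[0,0,0],-0.99],[-0.5,[0,0,0],-0.99],[-0.5,[0,0,0],-0.99],[-0.5,[0,0,0],-0.99],[-0.5,[0,0,0],-0.99]]'

```text
t: 37.25
eef_pos: [0.4104, -0.3219, 0.2092]
ee_rot: [-0.049, 0.999, -0.0, 0.0]
force: [0.0, -0.3, -0.1]
finger_gap: 0.59
gripper_force: 52.7
```

Request:
send_rows --series '[[-0.5,[-0.32,0.94,0],0],[-0.5,[-0.32,0.94,0],0],[-0.5,[-0.32,0.94,0],0],[-0.5,[-0.32,0.94,0],0],[-0.5,[-0.32,0.94,0],0]]'

```text
t: 37.88
eef_pos: [0.4452, -0.1762, 0.2092]
ee_rot: [-0.046, 0.999, -0.0, 0.001]
force: [-0.4, -0.2, -1.3]
finger_gap: 0.584
gripper_force: 52.7
```

Request:
send_rows --series '[[-0.5,[-0.32,0.94,0],0],[-0.5,[-0.32,0.94,0],0],[-0.5,[-0.32,0.94,0],0],[-0.5,[-0.32,0.94,0],0],[-0.5,[-0.32,0.94,0],0]]'

```text
t: 38.5
eef_pos: [0.4799, -0.0313, 0.2092]
ee_rot: [-0.047, 0.999, -0.0, 0.001]
force: [0.2, -0.1, -1.6]
finger_gap: 0.589
gripper_force: 52.7
```

Request:
send_rows --series '[[-0.5,[-0.3,0.94,0],0],[-0.5,[-0.3,0.94,0],0],[-0.5,[0,0,0],0],[-0.5,[0,0,0],0]]'

```text
t: 39.0
eef_pos: [0.4923, 0.0253, 0.2086]
ee_rot: [-0.047, 0.999, -0.0, 0.0]
force: [0.7, 0.0, -0.9]
finger_gap: 0.589
gripper_force: 52.7
```

```bash
cat >> chk.py <<'E'
def endedge(z,yaw,u0=230,u1=290,half=.075):
    """held board: robot-side end edge of its top face (height z), by the strongest vertical step along columns"""
    g=r.get_image("wrist"); s=r.sense(); L=cv2.GaussianBlur(g["color"].astype(np.float32).sum(2),(1,5),0)
    d=np.array([np.cos(yaw),np.sin(yaw)])
    pr=proj(g,[[*(s["eef_pos"][:2]-half*d),z]])[0]; v0=int(round(pr[1]))
    prof=L[:,u0:u1].mean(1); k=np.abs(np.diff(prof))
    w=k[v0-14:v0+15]; print("pred row",pr[1].round(1),"steps",[(v0-14+i,round(float(w[i]),0)) for i in np.argsort(-w)[:5]],"mm/px",round(1e3*(( -g["R"].T@g["t"])[2]-z)/f(g),2))
E
python3 - <<'E'
from chk import *
s=state();print(plan(s,(.4927,.0254,.0863),np.radians(95.35)))
endedge(s["eef_pos"][2]+.0102,np.radians(5.35))
E
```

```text
t 39.0 [0.4923 0.0253 0.2086] yaw 95.36 F [ 0.7  0.  -0.9] gap 0.589 gf 52.7 j6 -1.64
(array([-0.012,  0.005,  4.076]), np.float64(0.001))
pred row 106.5 steps [(np.int64(104), 36.0), (np.int64(103), 30.0), (np.int64(105), 20.0), (np.int64(102), 12.0), (np.int64(107), 7.0)] mm/px 0.46
```

Request:
send_rows --series '[[-0.5,[-0.04,0,1],0],[-0.5,[0,0,1],0],[-0.5,[0,0,1],0],[-0.5,[0,0,0.7],0],[-0.5,[0,0,0.2],0]]'

```text
t: 39.67
eef_pos: [0.4928, 0.0248, 0.09]
ee_rot: [-0.046, 0.999, -0.0, -0.001]
force: [0.3, 0.0, -1.5]
finger_gap: 0.586
gripper_force: 52.7
```

Request:
send_rows --series '[[-0.5,[0,0,0.1],0],[-0.5,[0,0,0.08],0],[-0.5,[0,0,0],0],[-0.5,[0,0,0],0]]'

```text
t: 40.17
eef_pos: [0.4941, 0.0257, 0.086]
ee_rot: [-0.047, 0.999, -0.0, 0.0]
force: [0.2, 0.7, -0.2]
finger_gap: 0.593
gripper_force: 52.7
```

```bash
python3 - <<'E'
from chk import *
go(.4937,.0255,.0858,95.35)
E
```

```text
t 40.17 [0.4941 0.0257 0.086 ] yaw 95.34 F [ 0.2  0.7 -0.2] gap 0.593 gf 52.7 j6 -1.64
units (array([ 0.012, -0.005,  0.006]), np.float64(-0.001))
```

Not yet in contact, so I lower by a hair until it touches.

Request:
send_rows --series '[[-0.5,[0.01,0,0.04],0],[-0.5,[0,0,0],0],[-0.5,[0,0,0],0]]'

```text
t: 40.55
eef_pos: [0.4941, 0.0257, 0.0857]
ee_rot: [-0.047, 0.999, 0.0, 0.001]
force: [-3.2, 0.2, 13.0]
finger_gap: 0.585
gripper_force: 54.2
```

Request:
send_rows --series '[[-0.5,[0.01,0,-0.02],0],[-0.5,[0,0,0],0],[0.4,[0,0,0],0],[0.8,[0,0,0],0],[1,[0,0,0],0]]'

```text
t: 41.18
eef_pos: [0.493, 0.0256, 0.0847]
ee_rot: [-0.047, 0.999, 0.0, -0.0]
force: [0.5, 0.7, -0.5]
finger_gap: 1.003
gripper_force: 0.0
```

Request:
send_rows --series '[[1,[0,0,-0.5],0],[1,[0,0,-1],0],[1,[0,0,-1],0],[1,[0,0,-1],0],[1,[0,0,-0.5],0]]'

```text
t: 41.8
eef_pos: [0.4939, 0.0256, 0.2072]
ee_rot: [-0.047, 0.999, -0.0, 0.002]
force: [0.4, 0.4, -0.0]
finger_gap: 1.003
gripper_force: 0.0
```

Request:
send_rows --series '[[1,[0,0,0],0],[1,[0,0,0],0]]'

```text
t: 42.05
eef_pos: [0.4925, 0.0255, 0.2041]
ee_rot: [-0.047, 0.999, -0.0, -0.001]
force: [-0.6, 0.4, -0.2]
finger_gap: 0.999
gripper_force: 0.0
```

```bash
python3 - <<'E'
from chk import *
import pickle
s=state();g=r.get_image("wrist");pickle.dump(g,open("w7.pkl","wb"))
# cheek on top: silhouette colour vs bed differs little -> use V/brightness steps
L=cv2.GaussianBlur(cv2.cvtColor(g["color"],cv2.COLOR_RGB2GRAY),(3,3),0).astype(np.float32)
P=(.4927,.0254,np.radians(5.35)); W=world(CH,P,.096,.096)[:4]
def edge(p,q,n=40,w=8):
    p,q=proj(g,[p])[0],proj(g,[q])[0];d=(q-p)/np.linalg.norm(q-p);nn=np.array([-d[1],d[0]]);k=np.arange(-w,w+.01,.25);acc=0
    for t in np.linspace(.15,.85,n):
        c=p+(q-p)*t; pts=(c+k[:,None]*nn).astype(np.float32)
        acc=acc+cv2.remap(L,pts[None,:,0],pts[None,:,1],cv2.INTER_LINEAR)[0]/n
    gr=np.diff(acc); o=np.argsort(-np.abs(gr))[:40]
    from scipy.signal import find_peaks
    pk=find_peaks(np.abs(gr),prominence=.4)[0]; return [(round(k[i],2),round(float(gr[i]),1)) for i in pk],nn
for nm,i,j in(("+y",0,1),("-x(near)",1,2),("-y",2,3),("+x(far)",3,0)): 
    e,nn=edge(W[i],W[j]); print(nm,"n",nn.round(2),e)
print("mm/px",((-g["R"].T@g["t"])[2]-.096)/f(g)*1e3, proj(g,W).round(0).tolist())
E
```

```text
t 42.05 [0.4925 0.0255 0.2041] yaw 95.33 F [-0.6  0.4 -0.2] gap 0.999 gf 0.0 j6 -1.64
+y n [1.   0.03] [(np.float64(-0.5), 5.5)]
-x(near) n [-0. -1.] [(np.float64(0.75), 3.1)]
-y n [-1.    0.03] [(np.float64(0.0), 1.9), (np.float64(5.5), 0.6)]
+x(far) n [-0.  1.] [(np.float64(-0.25), 2.1), (np.float64(6.0), -0.9)]
mm/px 0.8746628647163761 [[288.0, 263.0], [293.0, 105.0], [231.0, 105.0], [235.0, 263.0]]
```

The upper cheek's edges are within 0.7 mm of the wanted outline on all four sides. Now the press bar.

Request:
send_rows --series '[[1,[-0.37,-0.95,0],0],[1,[-0.37,-0.95,0],0],[1,[-0.37,-0.95,0],0],[1,[-0.37,-0.95,0],0],[1,[-0.37,-0.95,0],0]]'

```text
t: 42.72
eef_pos: [0.5614, -0.112, 0.2034]
ee_rot: [-0.046, 0.999, 0.0, -0.001]
force: [0.5, 0.4, 0.2]
finger_gap: 1.002
gripper_force: 0.0
```

Request:
send_rows --series '[[1,[-0.37,-0.95,0],0],[1,[-0.37,-0.95,0],0],[1,[-0.37,-0.95,0],0],[1,[-0.37,-0.95,0],0],[1,[-0.37,-0.95,0],0]]'

```text
t: 43.35
eef_pos: [0.6299, -0.2485, 0.203]
ee_rot: [-0.046, 0.999, 0.001, -0.001]
force: [0.0, 0.2, -0.4]
finger_gap: 1.002
gripper_force: 0.0
```

Request:
send_rows --series '[[1,[0,0,0.5],0.95],[1,[0,0,0.5],0.95],[1,[0,0,0.5],0.95],[1,[0,0,0.5],0.95],[1,[0,0,0.5],0.95]]'

```text
t: 43.98
eef_pos: [0.6293, -0.2475, 0.1276]
ee_rot: [0.362, 0.932, 0.0, -0.001]
force: [-0.4, -0.1, 0.2]
finger_gap: 0.995
gripper_force: 0.0
```

Request:
send_rows --series '[[1,[0,0,0],0.95],[1,[0,0,0],0.95],[1,[0,0,0],0.95],[1,[0,0,0],0.95],[1,[0,0,0],0.94]]'

```text
t: 44.6
eef_pos: [0.6293, -0.2475, 0.1281]
ee_rot: [0.706, 0.708, -0.001, -0.001]
force: [0.2, 0.6, 0.1]
finger_gap: 1.001
gripper_force: 0.0
```

Request:
send_rows --series '[[1,[0,0,0],0],[1,[0,0,0],0]]'

```text
t: 44.85
eef_pos: [0.6298, -0.2477, 0.129]
ee_rot: [0.703, 0.711, -0.0, -0.001]
force: [0.8, 0.1, -0.4]
finger_gap: 0.997
gripper_force: 0.0
```

```bash
python3 - <<'E'
from chk import *
import pickle
g=r.get_image("wrist");pickle.dump(g,open("w8.pkl","wb"))
M,p,a,b=GUESS["bar"];p=(.6295,-.2492,np.radians(90.4))
print(proj(g,world(M,p,.028,.028)[:4]).round(0).tolist())
for lo in(70,90):
    x,e,k,H=silfit(g,M,p,0,.028,lo=lo,pad=10,keep=lambda C:(C[:,1]<235)&(C[:,1]>2));print(x[:2].round(4),np.degrees(x[2]).round(2),e.round(2),k)
# slot centre at far(+y) end: light hole inside the bar outline
go(.6295,-.2492,.005,.4)
E
```

```text
[[226.0, 23.0], [235.0, 319.0], [285.0, 319.0], [296.0, 24.0]]
[ 0.6302 -0.2478] 90.65 0.24 491
[ 0.6303 -0.2485] 90.66 0.5 490
t 44.9 [ 0.6299 -0.2478  0.1292] yaw 0.58 F [ 0.2 -0.7  0.4] gap 0.997 gf 0.0 j6 -0.4
units (array([-0.049, -0.01 ,  4.142]), np.float64(0.018))
```

Request:
send_rows --series '[[1,[0,0.01,1],0],[1,[0,0,1],0],[1,[0,0,1],0],[1,[0,0,0.8],0],[1,[0,0,0.3],0]]' --force 80

```text
t: 45.52
eef_pos: [0.6296, -0.2475, 0.0052]
ee_rot: [0.704, 0.71, -0.0, -0.001]
force: [-0.3, 0.7, 0.3]
finger_gap: 1.001
gripper_force: 0.0
```

Request:
send_rows --series '[[0.3,[0,0,0],0],[-0.5,[0,0,0],0],[-0.5,[0,0,0],0],[-0.5,[0,0,0],0],[-0.5,[0,0,0],0]]'

```text
t: 46.15
eef_pos: [0.6316, -0.2483, 0.0085]
ee_rot: [0.704, 0.71, 0.0, 0.001]
force: [-0.1, -0.9, 6.2]
finger_gap: 0.585
gripper_force: 86.4
```

Request:
send_rows --series '[[-0.5,[0,0,-0.4],0],[-0.5,[0,0,-0.6],0],[-0.5,[0,0,-1],0],[-0.5,[0,0,-1],0],[-0.5,[0,0,-1],0]]'

```text
t: 46.78
eef_pos: [0.6304, -0.2478, 0.129]
ee_rot: [0.704, 0.71, 0.0, 0.0]
force: [0.1, -0.6, -2.5]
finger_gap: 0.584
gripper_force: 85.4
```

Request:
send_rows --series '[[-0.5,[0,0,-1],0],[-0.5,[0,0,-1],0],[-0.5,[0,0,-1],0],[-0.5,[0,0,-0.5],0],[-0.5,[0,0,0],0]]'

```text
t: 47.4
eef_pos: [0.6309, -0.248, 0.2334]
ee_rot: [0.704, 0.71, 0.0, 0.001]
force: [-0.1, -0.5, -2.4]
finger_gap: 0.593
gripper_force: 85.5
```

```bash
python3 - <<'E'
from chk import *
state()
E
```

```text
t 47.4 [ 0.6309 -0.248   0.2334] yaw 0.44 F [-0.1 -0.5 -2.4] gap 0.593 gf 85.5 j6 -0.4
```

Request:
send_rows --series '[[-0.5,[0.91,-0.45,0],0],[-0.5,[0.91,-0.45,0],0],[-0.5,[0.91,-0.45,0],0],[-0.5,[0.91,-0.45,0],0],[-0.5,[0.91,-0.45,0],0]]'

```text
t: 48.02
eef_pos: [0.5604, -0.1108, 0.2303]
ee_rot: [0.704, 0.71, -0.001, -0.001]
force: [0.1, 0.2, -3.2]
finger_gap: 0.587
gripper_force: 85.4
```

Request:
send_rows --series '[[-0.5,[0.92,-0.46,0],0],[-0.5,[0.92,-0.46,0],0],[-0.5,[0.92,-0.46,0],0],[-0.5,[0.92,-0.46,0],0],[-0.5,[0.92,-0.46,0],0]]'

```text
t: 48.65
eef_pos: [0.4904, 0.0264, 0.2306]
ee_rot: [0.704, 0.71, -0.001, -0.001]
force: [0.2, 0.7, -2.9]
finger_gap: 0.587
gripper_force: 85.4
```

Request:
send_rows --series '[[-0.5,[0,0,0],-0.8],[-0.5,[0,0,0],-0.97],[-0.5,[0,0,0],-0.97],[-0.5,[0,0,0],-0.97],[-0.5,[0,0,0],-0.97]]'

```text
t: 49.28
eef_pos: [0.4909, 0.0256, 0.2306]
ee_rot: [0.362, 0.932, -0.001, -0.001]
force: [0.1, 0.0, -1.6]
finger_gap: 0.588
gripper_force: 85.4
```

Request:
send_rows --series '[[-0.5,[0,0,0],-0.97],[-0.5,[0,0,0],-0.97],[-0.5,[0,0,0],-0.97],[-0.5,[0,0,0],-0.97],[-0.5,[0,0,0],-0.93]]'

```text
t: 49.9
eef_pos: [0.4909, 0.0256, 0.2306]
ee_rot: [-0.049, 0.999, 0.0, -0.001]
force: [-0.4, 0.5, -3.4]
finger_gap: 0.592
gripper_force: 85.4
```

Request:
send_rows --series '[[-0.5,[0,0,0],0],[-0.5,[0,0,0],0]]'

```text
t: 50.15
eef_pos: [0.4915, 0.0256, 0.2313]
ee_rot: [-0.045, 0.999, 0.0, -0.001]
force: [1.2, -0.9, -3.3]
finger_gap: 0.588
gripper_force: 85.4
```

```bash
python3 - <<'E'
from chk import *
import pickle
s=state();print(plan(s,(.4925,.0254,.105),np.radians(95.35)))
# held bar: silhouette of near part vs scene
g=r.get_image("wrist");pickle.dump(g,open("w9.pkl","wb"))
z=s["eef_pos"][2]-.0085; a=np.radians(5.35)
P=(*s["eef_pos"][:2],a)
print("pred top corners",proj(g,world(BAR,P,z+.028,z+.028)[:4]).round(0).tolist())
sl=np.array([[-.115+i*.013,j*.01] for i,j in((1,1),(-1,1),(-1,-1),(1,-1))])
print("pred near slot",proj(g,world(sl,P,z+.028,z+.028)[:4]).round(0).tolist())
cv2.imwrite("pics/w9.png",g["color"][:,:,::-1])
h=mask_wood(g)
for v in range(0,150,6): print(v,h[v,256].tolist(),end=" ")
E
```

```text
t 50.15 [0.4915 0.0256 0.2313] yaw 95.16 F [ 1.2 -0.9 -3.3] gap 0.588 gf 85.4 j6 -1.63
(array([-0.039, -0.009,  4.21 ]), np.float64(-0.019))
pred top corners [[304.0, 454.0], [336.0, -74.0], [186.0, -73.0], [221.0, 455.0]]
pred near slot [[288.0, 33.0], [289.0, -49.0], [233.0, -49.0], [235.0, 33.0]]
0 [12, 8, 164] 6 [12, 8, 164] 12 [10, 5, 162] 18 [15, 6, 159] 24 [18, 8, 157] 30 [15, 8, 136] 36 [13, 158, 153] 42 [13, 158, 155] 48 [13, 160, 155] 54 [13, 159, 154] 60 [13, 160, 153] 66 [13, 159, 154] 72 [13, 161, 155] 78 [13, 159, 154] 84 [13, 157, 154] 90 [13, 156, 155] 96 [13, 157, 153] 102 [13, 159, 154] 108 [13, 159, 154] 114 [13, 159, 154] 120 [13, 159, 154] 126 [13, 160, 155] 132 [13, 158, 155] 138 [13, 158, 153] 144 [13, 157, 154]
```

The near slot's inner edge is at rows 31–33, against a predicted 33, so the bar is held as expected. I lower it onto the stud tips and watch the force.

Request:
send_rows --series '[[-0.5,[-0.03,-0.01,1],-0.02],[-0.5,[0,0,0.9],0],[-0.5,[0,0,0.5],0],[-0.5,[0,0,0.2],0],[-0.5,[0,0,0.1],0]]'

```text
t: 50.82
eef_pos: [0.4932, 0.0254, 0.1511]
ee_rot: [-0.048, 0.999, -0.0, 0.0]
force: [0.1, -0.7, -1.6]
finger_gap: 0.589
gripper_force: 85.5
```

```bash
python3 - <<'E'
from chk import *
s=state();print(plan(s,(.4925,.0254,.1045),np.radians(95.35)))
g=r.get_image("wrist");P=(*s["eef_pos"][:2],np.radians(5.35));z=s["eef_pos"][2]-.0085
e=[(-.102,0),(-.115,.01),(-.115,-.01)]
print("slot end/sides",proj(g,world(np.array(e),P,z+.028,z+.028)[:3]).round(0).tolist(),"tip",proj(g,[[.4925-.1145,.0254-.0107,.15]]).round(0).tolist())
for im in [g["color"]]: cv2.imwrite("pics/w10.png",im[:,:,::-1])
L=cv2.cvtColor(g["color"],cv2.COLOR_RGB2HSV)
for v in(2,8,14): print(v,[(u,int(L[v,u,1]),int(L[v,u,2])) for u in range(222,304,4)])
E
```

```text
t 50.83 [0.4932 0.0254 0.1511] yaw 95.51 F [ 0.1 -0.7 -1.6] gap 0.589 gf 85.5 j6 -1.64
(array([0.025, 0.003, 1.554]), np.float64(0.016))
slot end/sides [[263.0, 33.0], [291.0, -6.0], [236.0, -7.0]] tip [[263.0, 9.0]]
2 [(222, 161, 133), (226, 158, 134), (230, 167, 134), (234, 175, 105), (238, 77, 66), (242, 48, 128), (246, 8, 160), (250, 8, 159), (254, 10, 159), (258, 70, 117), (262, 19, 145), (266, 17, 150), (270, 83, 74), (274, 89, 112), (278, 8, 160), (282, 13, 141), (286, 175, 48), (290, 175, 134), (294, 162, 134), (298, 160, 137), (302, 158, 137)]
8 [(222, 158, 137), (226, 157, 135), (230, 160, 137), (234, 176, 107), (238, 92, 58), (242, 55, 106), (246, 19, 158), (250, 6, 157), (254, 10, 146), (258, 20, 143), (262, 21, 155), (266, 26, 159), (270, 19, 146), (274, 36, 112), (278, 5, 159), (282, 13, 136), (286, 172, 52), (290, 173, 133), (294, 161, 135), (298, 163, 138), (302, 157, 138)]
14 [(222, 161, 133), (226, 164, 135), (230, 157, 138), (234, 182, 108), (238, 94, 57), (242, 48, 95), (246, 8, 162), (250, 10, 160), (254, 28, 74), (258, 15, 69), (262, 20, 152), (266, 18, 152), (270, 19, 54), (274, 29, 62), (278, 6, 157), (282, 11, 137), (286, 173, 59), (290, 180, 133), (294, 160, 132), (298, 159, 136), (302, 163, 133)]
```

The stud tip sits centred in the near slot (columns 255–272 within 235–288) with no contact force. I continue down.

Request:
send_rows --series '[[-0.5,[0.02,0,0.5],0.02],[-0.5,[0,0,0.5],0],[-0.5,[0,0,0.35],0],[-0.5,[0,0,0.1],0],[-0.5,[0,0,0],0]]'

```text
t: 51.5
eef_pos: [0.4922, 0.0253, 0.1071]
ee_rot: [-0.047, 0.999, 0.0, -0.0]
force: [0.8, -0.7, -2.8]
finger_gap: 0.591
gripper_force: 85.5
```

Request:
send_rows --series '[[-0.5,[0,0,0.05],0],[-0.5,[0,0,0],0]]'

```text
t: 51.75
eef_pos: [0.4924, 0.0253, 0.1062]
ee_rot: [-0.047, 0.999, -0.0, 0.0]
force: [0.2, -0.2, -2.4]
finger_gap: 0.585
gripper_force: 85.5
```

Request:
send_rows --series '[[-0.5,[0,0,0.04],0],[-0.5,[0,0,0],0]]'

```text
t: 52.0
eef_pos: [0.4922, 0.0253, 0.1048]
ee_rot: [-0.047, 0.999, -0.0, 0.0]
force: [0.0, 0.2, -3.2]
finger_gap: 0.582
gripper_force: 85.5
```

Request:
send_rows --series '[[-0.5,[0,0,0.03],0],[-0.5,[0,0,0],0],[-0.5,[0,0,0],0]]'

```text
t: 52.38
eef_pos: [0.4923, 0.0253, 0.1045]
ee_rot: [-0.047, 0.999, 0.0, 0.0]
force: [-2.9, 0.1, 4.9]
finger_gap: 0.585
gripper_force: 86.5
```

Contact at the expected height. Release and retreat straight up.

Request:
send_rows --series '[[0.3,[0,0,0],0],[0.5,[0,0,0],0],[0.8,[0,0,0],0],[1,[0,0,0],0],[1,[0,0,0],0]]'

```text
t: 53.0
eef_pos: [0.4922, 0.0253, 0.1038]
ee_rot: [-0.047, 0.999, -0.0, -0.0]
force: [-0.8, -0.2, 0.3]
finger_gap: 1.001
gripper_force: 0.0
```

Request:
send_rows --series '[[1,[0,0,-0.4],0],[1,[0,0,-0.8],0],[1,[0,0,-1],0],[1,[0,0,-1],0],[1,[0,0,-1],0]]'

```text
t: 53.62
eef_pos: [0.4922, 0.0253, 0.2317]
ee_rot: [-0.047, 0.999, -0.0, 0.0]
force: [0.5, 0.2, -1.1]
finger_gap: 1.001
gripper_force: 0.0
```

Request:
send_rows --series '[[1,[0,0,-1],0],[1,[0,0,-1],0],[1,[0,0,-0.5],0],[1,[0,0,0],0],[1,[0,0,0],0]]'

```text
t: 54.25
eef_pos: [0.4915, 0.0253, 0.3038]
ee_rot: [-0.047, 0.999, 0.0, -0.001]
force: [0.6, -0.7, -0.1]
finger_gap: 1.007
gripper_force: 0.0
```

```bash
python3 - <<'E'
from chk import *
state()
for _ in range(1): g=r.get_image("wrist")
P=(.4923,.0253,np.radians(5.35))
for z0 in(.092,.096,.100):
    x,e,k,H=silfit(g,BAR,P,z0,z0+.028,lo=125,pad=14,keep=lambda C:(C[:,1]<240)&(C[:,1]>2)); print(z0,x[:2].round(4),np.degrees(x[2]).round(2),e.round(2),k)
t=r.get_image("top")
x,e,k,H=silfit(t,BAR,P,.096,.124,lo=125,pad=6);print("top",x[:2].round(4),np.degrees(x[2]).round(2),e.round(2),k)
import pickle;t0=pickle.load(open("v0.pkl","rb"))["top"]["color"].astype(int)
d=np.abs(t["color"].astype(int)-t0).sum(2)
print("gauge diff",(d[235:285,265:370]>60).sum(),"chisel diff",(d[118:220,158:172]>60).sum())
E
```

```text
t 54.25 [0.4915 0.0253 0.3038] yaw 95.34 F [ 0.6 -0.7 -0.1] gap 1.007 gf 0.0 j6 -1.64
0.092 [0.4919 0.0248] 5.39 0.86 461
0.096 [0.4924 0.0248] 5.39 1.13 465
0.1 [0.4931 0.0249] 5.37 1.34 465
top [0.4712 0.0125] 0.04 1.36 60
gauge diff 0 chisel diff 975
```

The bar lies level at (0.492, 0.025) with yaw 5.4°. The gauge hasn't changed. The arm hides the chisel from the top camera, so I compare it on the table plane using the wrist pictures.

```bash
python3 - <<'E'
from chk import *
import pickle
def warp(g):
    X,Y=np.meshgrid(np.arange(.36,.60,.002),np.arange(.12,.20,.001)); q=proj(g,np.c_[X.ravel(),Y.ravel(),np.full(X.size,.012)]).astype(np.float32)
    w=cv2.remap(g["color"],q[:,0].reshape(X.shape),q[:,1].reshape(X.shape),cv2.INTER_LINEAR); return cv2.cvtColor(w,cv2.COLOR_RGB2GRAY).astype(np.float32)
ref=warp(pickle.load(open("w3.pkl","rb")))[:,:70]; now=warp(r.get_image("wrist"))[:,:70]
print(cv2.phaseCorrelate(ref,now),np.corrcoef(ref.ravel(),now.ravel())[0,1])
E
```

```text
((-0.06741096467602148, 1.7297090100127477), 0.5097547849673466) 0.7833115976439274
```

The chisel shows only a shift of about 2 mm, which calibration and parallax account for, so it hasn't moved. Handing in.

```bash
python3 -c "
from station import r
print(r.finish_job())"
```

```text
the job is handed in; nothing more can be done
None
```

The job is handed in at about 54 s: the plane is stacked and centred on the platen, heel at the far end and mouth open, with the bar flat over both studs and the gauge and chisel undisturbed as far as the cameras showed; I have not seen a verdict.

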